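# Loosen the spice and hold out the measuring spoon

## Robot

A 6-joint arm with a two-finger parallel gripper is mounted at the origin on a cart in front of the work surface, level with it; the furniture and walls round the work are solid. World frame = base frame: x ahead of the robot, y to its left, z up, the work surface at z = 0. Lengths are in m, angles in rad, forces in N, time in s.
With the tool pointing down it reaches from about 0.35 to 0.975 m from the base axis. Payload 4.9 kg.
Tool frame: the origin (TCP) lies at the very end of the fingers, on their centre line; the grasp point (between the pads) lies 19 mm behind it; z points along the fingers, y is the line along which they close (so a half turn about z gives the same grasp; the last joint's range is limited). The gripper opens to 85 mm and grips with 20 to 120 N. Pads are 22 mm wide; open, the fingers measure 114 mm over their backs; the gripper's body (76 mm by 85 mm) begins 54 mm behind the grasp point. The pads swing forward as they close: fully open they stand 13 mm farther back than shut.
Start: joints at [1.031, 0.053, 1.613, -0, 1.476, -0.119], TCP at [0.255, 0.57, 0.231] pointing down, gripper open.
Joint ranges: [-3.01, 3.01], [-1.01, 2.22], [0.06, 2.58], [-1.02, 4.17], [0.09, 2.62], [-3.14, 3.14]. Speed limits (rad/s): [2.57, 2.57, 3.14, 3.14, 3.14, 3.14].

## Interface

Orientations are given as a rotation vector (axis times angle).
In Python, from station import get_obs, optics, ctrl gives the robot as it stands.
- The arm moves only by the shell command python3 -m pendant 'ROWS' [FORCE]. ROWS is JSON, a list of rows, each a list of 3 entries, a list of its own where there are three numbers: the shift along the tool's x, y, z in mm, then the turn, a rotation vector about the tool's x, y, z in rad, then the opening, from 0 (shut) to 1 (fully open). A call has 1 to 12 rows; each row shifts and turns the commanded pose from where the row before left it, along the tool's axes as they then stand; what a row does not reach is not made up. A row lasts 1/12 s, in which the tool goes at most 41.7 mm and 7.16 degrees, less where a joint would pass 70% of its speed; a pose out of reach is approached as far as the arm can. A call is refused whole if a number of a shift passes 41.7 or a number of a turn 0.125, either way. A call with a gripper value outside its range is refused whole. The fingers move at their own pace and stop on an object; FORCE is the grip in N (left out, the last holds). Time passes only in rows, so rows that do not move let the fingers close. It gives the time, the measured TCP pose, the force, the opening and the grip force at its end, in the units of the state.
- get_obs(): the state, without advancing time (a new reading comes with each control period).
- optics.get_image(name): name is "scene" or "top" or "wrist"; returns the picture (384x512x3 uint8, red, green, blue); there is no depth.
- optics.camera_model(name): a dict with "fx", "fy", "cx", "cy" (pixels), "cam_to_world" (4x4, takes a point from camera to world coordinates). Camera axes: x right, y up, looking along -z (the intrinsics and any distortion apply to the point x, -y, -z); pixel columns grow to the right and rows downward; lengths in m; the calibration is good to about 2 mm. A picture is of the moment at which its call begins: read the wrist's pose just before it. camera_model takes no time and is no camera call; for the wrist camera it gives the pose at the moment of the call.
- ctrl.finish_job(): hands the job in; it is judged then, once.
The state is a dict: "t": time; "q": joint angles; "dq": joint speeds; "effort": joint torques, N m; "tool_pos": TCP position; "tool_rot": TCP orientation; "contact_force": force on the tool from outside, world axes, zero at the start; "wrist_torque": the same for the moment, N m; "opening": finger opening in m; "grip_force": force on a finger pad.
Only numpy, scipy, OpenCV 4.12 (cv2) and the standard library are available. Lean on these libraries where they do the work, as an engineer would, in place of code of your own. Each camera call takes 0.05 s, during which the arm holds its last target. There are 200 camera calls.

## Task

Loosen the caked spice: pick up the closed spice jar, turn it over in the air so that its lid points steeply down, then stand it upright again where it stood and let go. After that draw the larger of the two measuring spoons out of the slanted wooden block and hold it level, open side up, with its cup over the middle of the mixing bowl about a hand's width above the rim. Finish while still holding it there for the cook to fill, with the smaller spoon left in its slot and the bowl and everything else where they were.

Things in the scene. Friction and masses are not known exactly. Their poses are not given: they have to be found in the camera images.
- spice_jar: closed spice jar: slim round glass jar with a black lid, 40 mm across, 105 mm tall (the lid is the top 21 mm), about 0.11 kg, upright on the worktop right of the block. Origin: centre of its underside, z towards the lid. Gripped from the side at mid-height with fingers 30 to 45 deg below level, it turns over when the wrist rolls half a turn in the air and the fingers are brought near level
- spoon_block: wooden spoon block like a slanted knife block, fixed: 132 mm wide (y), 110 mm tall, foot from x = -60 to +50 mm, leaning towards its own +x, which points left and away from the robot. Origin on the worktop, z up. Two slots, 17 mm wide, 11 mm high, 75 mm deep, rise 50 deg above level towards +x; one spoon stands in each, handle down; which is in which varies. Upper face square to the slots
- large_spoon: larger measuring spoon, 0.05 kg, 167 mm long: dark wooden handle 14 mm wide (y), 8 mm thick (z), from x = -101 to +16 mm; steel cup 42 mm across, 17 mm deep, from x = +24 to +66 mm. Origin in the handle's centre line; x to the cup, z to the open side. In the slot x points 50 deg up, 75 mm of handle inside with 1.5 mm play; grip it at the origin, fingers square to it, and draw over 75 mm along x
- large_spoon_bowl (a point): centre of the mouth (rim plane) of the larger spoon's cup, on the spoon at x = +45, z = +4 mm
- small_spoon: the smaller measuring spoon, like the larger one with the same handle, but with a cup 28 mm across and 12 mm deep; it stands in the other slot, 70 mm beside the larger one. Origin and axes as on the larger spoon (its cup's centre is at x = +38 mm)
- mixing_bowl: open steel mixing bowl, 150 mm across the rim and 62 mm high, 0.4 kg, standing upright on the worktop to the left of the block. Origin at the centre of its underside
- shaker: bystander: glass salt shaker with a grey domed top, 44 mm across, 90 mm tall; origin at its underside
- glass_jar: bystander: wide glass jar with a black lid, 65 mm across, 86 mm tall; origin at its underside
- tin: bystander: low round food tin, 86 mm across, 40 mm tall; origin at its underside
- slot_left (a point): middle of the mouth of the block's left slot: x = +54, y = +35, z = +92 mm on the block. The block's upper face reaches 22 mm beyond the slot on the spoons' open side
- slot_right (a point): middle of the mouth of the block's right slot: x = +54, y = -35, z = +92 mm on the block
- timer: bystander: round wind-up kitchen timer, white base and red top, 72 mm across, 59 mm tall; origin at its underside

How it is judged:
On the way, in this order (a step that is already met when the one before it is completed fails the run):
1. the spice jar is held in the fingers in the air, turned over: its axis more than 120 degrees from upright, lid down, its underside over 14 cm above the worktop (angle between spice_jar's own z axis and vertical above 2.1 rad and height (world z) of spice_jar above 0.14 m and contact force between spice_jar and the fingers above 0.5 N), for 0.2 s.
2. the spice jar stands upright on the worktop within 5 cm of where it stood, released and at rest (angle between spice_jar's own z axis and vertical below 0.1 rad and height (world z) of spice_jar below 0.01 m and distance of spice_jar from where it was at the start of the episode below 0.05 m and contact force between spice_jar and the fingers below 0.1 N and linear speed of spice_jar below 0.03 m/s), for 0.2 s.
3. the larger spoon is drawn out of the block and held clear of it (distance of large_spoon from where it was at the start of the episode above 0.078 m and contact force between large_spoon and spoon_block below 0.05 N and contact force between large_spoon and the fingers above 0.5 N), for 0.1 s.
At the end, for the whole second after the job is handed in: Larger spoon held still by the fingers alone, open side within 11 deg of up, cup centre within 35 mm of the mixing bowl's centre from above and 11 to 24 cm over the worktop; spice jar upright on the worktop within 5 cm of its start; mixing bowl upright; smaller spoon in its slot (contact force between large_spoon and the fingers above 0.5 N and contact force between large_spoon and spoon_block below 0.05 N and contact force between large_spoon and mixing_bowl below 0.05 N and angle between large_spoon's own z axis and vertical below 0.2 rad and horizontal distance between large_spoon_bowl and mixing_bowl below 0.035 m and height (world z) of large_spoon_bowl between 0.11 and 0.24 m and linear speed of large_spoon below 0.03 m/s and angle between each of mixing_bowl, spice_jar's own z axis and vertical below 0.1 rad and height (world z) of each of mixing_bowl, spice_jar below 0.01 m and distance of spice_jar from where it was at the start of the episode below 0.05 m and contact force between spice_jar and the fingers below 0.1 N and distance of small_spoon from where it was at the start of the episode below 0.02 m); the arm keeps its last pose, push and grip.
It fails at once if the spice jar is let go in the air (height (world z) of spice_jar above 0.025 m and contact force between spice_jar and the fingers below 0.01 N).
It fails at once if the smaller spoon is pulled out of place (more than 2 cm) (distance of small_spoon from where it was at the start of the episode above 0.02 m).
It fails at once if the mixing bowl is pushed more than 3 cm (distance of mixing_bowl from where it was at the start of the episode above 0.03 m).
It fails at once if a bystander (shaker, glass jar, tin, timer) is pushed more than 3 cm (distance of any of shaker, glass_jar, tin, timer from where it was at the start of the episode above 0.03 m).
It also fails if it takes over 72 s, if anything falls off the work surface, if the arm or the gripper's body presses on something with over 40 N, if the wrist force passes 120 N, or if a joint passes its speed limit or range.

## Working session

There is one attempt and no reset: what is moved stays moved. The work goes in short steps, Python scripts to look and compute and a shell command to move; the robot and the scene stay as the last step left them, time stands still between calls to the robot, and variables do not carry over. Pictures are saved under pics/ and viewed, at most 10 in all, crops included, and the job is handed in when it is done.

```bash
ls; mkdir -p pics; python3 - <<'E'
from station import get_obs, optics
import cv2,numpy as np
o=get_obs();print(o)
for n in ["scene","top"]:
    im=optics.get_image(n);cv2.imwrite(f"pics/{n}0.png",im[:,:,::-1]);m=optics.camera_model(n);print(n,{k:(np.round(v,4).tolist() if k=='cam_to_world' else v) for k,v in m.items()})
E
```

```text
pics
{'t': 0.0, 'q': array([ 1.03102096e+00,  5.33471781e-02,  1.61429947e+00,  3.27869836e-05,
        1.47598277e+00, -1.18969431e-01]), 'dq': array([ 2.46077535e-04, -2.79904057e-05,  5.32469957e-04,  1.16305082e-03,
        7.47216720e-05, -1.08463665e-03]), 'effort': array([ 1.43127777e-04, -3.93699002e+01, -3.70168018e+01, -1.09581106e-04,
        6.93650421e-03,  2.41871589e-05]), 'tool_pos': array([0.25496329, 0.56995156, 0.23006575]), 'tool_rot': array([-6.55994662e-01, -3.07163368e+00,  3.01012149e-03]), 'contact_force': array([ 0.20064357, -0.31754549,  0.25286684]), 'wrist_torque': array([-0.02286798,  0.00119892, -0.0248407 ]), 'grip_force': 0.0, 'opening': 0.08548336175060088}
scene {'fx': 415.7175315575279, 'fy': 415.7175315575279, 'cx': 252.5823354930549, 'cy': 188.8293768282462, 'cam_to_world': [[0.8664, 0.3566, -0.3494, 0.1556], [-0.499, 0.6427, -0.5813, -0.757], [0.0173, 0.678, 0.7348, 1.0409], [0.0, 0.0, 0.0, 1.0]]}
top {'fx': 359.9535914753344, 'fy': 359.9535914753344, 'cx': 251.71389752508662, 'cy': 194.22553120568037, 'cam_to_world': [[-0.0074, 0.9967, -0.0808, 0.521], [-0.9998, -0.0091, -0.0198, -0.03], [-0.0205, 0.0806, 0.9965, 1.2799], [0.0, 0.0, 0.0, 1.0]]}
```

View pics/scene0.png

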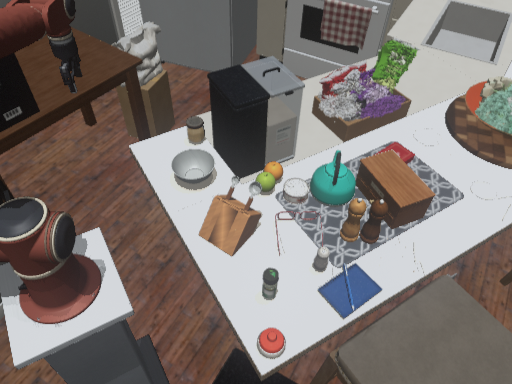

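View pics/top0.png

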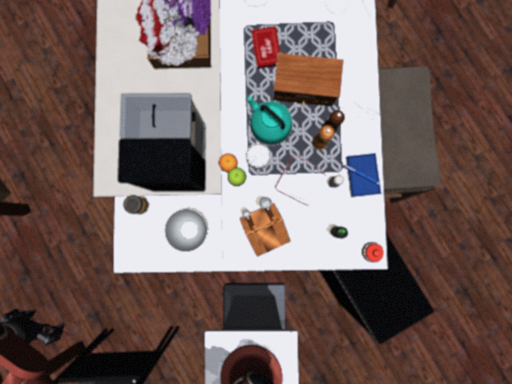

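The top view shows the jar near (341,232), the block near (265,228), spoon cups near (247,214) and (265,203), and the bowl near (187,230). The scene view shows the jar at (270,283), the block at (231,221) and the bowl at (193,168). I'll zoom in on both.

```bash
python3 - <<'E'
import cv2,numpy as np
t=cv2.imread("pics/top0.png");s=cv2.imread("pics/scene0.png")
a=cv2.resize(t[185:265,230:370],None,fx=5.6,fy=5.6,interpolation=cv2.INTER_CUBIC)[:300*2]
a=cv2.resize(t[190:260,230:360],(780,420),interpolation=cv2.INTER_CUBIC)
cv2.imwrite("pics/topz.png",a)
b=cv2.resize(s[165:305,185:295],(471,600),interpolation=cv2.INTER_CUBIC);cv2.imwrite("pics/scz.png",b)
E
```

```text
(no output)
```

View pics/topz.png

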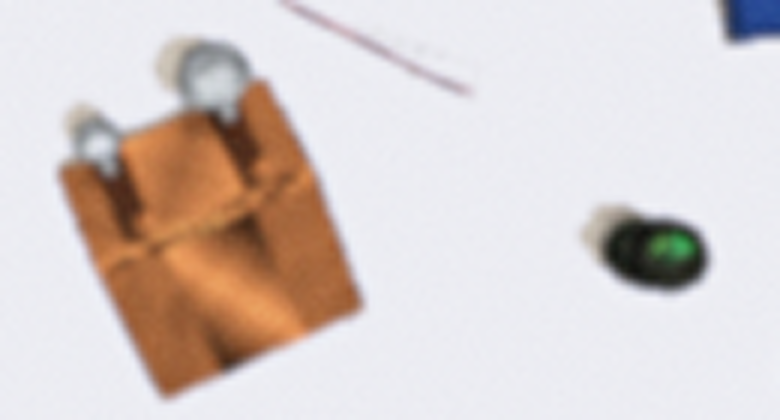

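View pics/scz.png

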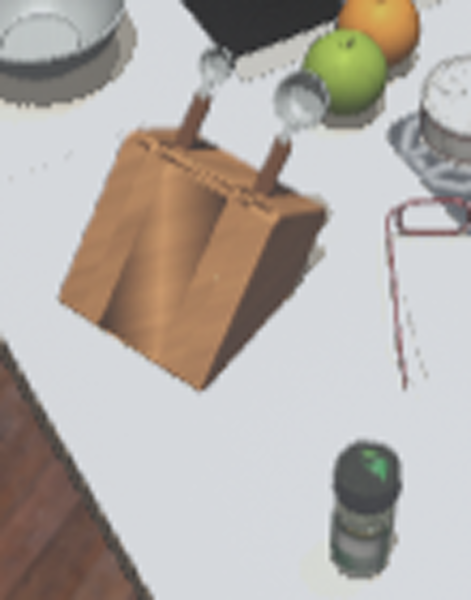

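The larger spoon is in the right slot: its cup is at zoom (213,72) in the top view and (301,98) in the scene view. The block's corners and the jar lid are clear, so I'll solve for poses with point rays.

```bash
cat > h.py <<'E'
from station import get_obs, optics
import cv2,numpy as np
from scipy.optimize import least_squares
from scipy.spatial.transform import Rotation as R
CM={n:optics.camera_model(n) for n in("scene","top")}
def proj(n,P,m=None):
    m=m or CM[n];T=np.linalg.inv(m["cam_to_world"]);p=np.atleast_2d(P)@T[:3,:3].T+T[:3,3]
    return np.c_[m["cx"]+m["fx"]*p[:,0]/-p[:,2],m["cy"]-m["fy"]*p[:,1]/-p[:,2]]
def ray(n,uv,m=None):
    m=m or CM[n];T=np.array(m["cam_to_world"]);d=T[:3,:3]@[(uv[0]-m["cx"])/m["fx"],-(uv[1]-m["cy"])/m["fy"],-1]
    return T[:3,3],d/np.linalg.norm(d)
def onz(n,uv,z,m=None):
    o,d=ray(n,uv,m);return o+d*(z-o[2])/d[2]
def tri(a,b):
    A=0;B=0
    for o,d in(a,b):
        M=np.eye(3)-np.outer(d,d);A=A+M;B=B+M@o
    return np.linalg.solve(A,B)
E
python3 - <<'E'
from h import *
tz=lambda x,y:(229.5+x/6+.08,189.5+y/6+.08); sz=lambda x,y:(184.5+x/4.283,164.5+y/4.286)
J=tri(ray("top",tz(672,254)),ray("scene",sz(368,465)));print("lid tri",J,onz("top",tz(672,254),.105),onz("scene",sz(368,465),.105))
C=tri(ray("top",tz(213,74)),ray("scene",sz(301,100)));print("cupL",C)
c=tri(ray("top",tz(97,139)),ray("scene",sz(215,67)));print("cupS",c)
B=np.array([[-.06,.066,0],[-.06,-.066,0],[.0325,.066,.11],[.0325,-.066,.11]])
t=np.array([tz(165,397),tz(362,308),tz(105,265),tz(308,180)]);s=np.array([sz(58,298),sz(200,390),sz(128,140),sz(268,212)])
def bw(p,P):return R.from_euler('z',p[2]).apply(P)+[p[0],p[1],0]
f=lambda p:np.r_[(proj("top",bw(p,B))-t).ravel(),(proj("scene",bw(p,B))-s).ravel()]
r=least_squares(f,[.52,-.05,.4]);print("block",r.x,"yawdeg",np.degrees(r.x[2]),np.round(f(r.x),1))
# spoon: origin at slot mouth +26mm? handle -101 is 75 deep => mouth at x=-26
u=np.array([np.cos(np.radians(50)),0,np.sin(np.radians(50))]);w=np.array([-u[2],0,u[0]])
for y in(.035,-.035):
    m=np.array([.054,y,.092]);k=.045 if y<0 else .038
    print("origin",bw(r.x,m+.026*u),"cup pred",bw(r.x,m+(.026+k)*u+.004*w))
im=cv2.imread("pics/top0.png");g=cv2.cvtColor(im,6)
roi=g[200:262,155:222];b=((roi<190)&(roi>40)).astype('u1')
b=cv2.morphologyEx(b,cv2.MORPH_OPEN,np.ones((3,3)))
cs=max(cv2.findContours(b,0,1)[0],key=cv2.contourArea);print(cv2.minEnclosingCircle(cs),cv2.fitEllipse(cs))
(e,_)=cv2.minEnclosingCircle(cs);print("bowl",onz("top",(e[0]+155,e[1]+200),.062))
c=cv2.HoughCircles(cv2.GaussianBlur(roi,(3,3),0),cv2.HOUGH_GRADIENT,1,50,param1=120,param2=12,minRadius=18,maxRadius=25);print(c)
if c is not None:print(onz("top",(c[0][0][0]+155,c[0][0][1]+200),.062))
T=R.from_rotvec(get_obs()["tool_rot"]).as_matrix();print(T)
E
```

```text
lid tri [ 0.49201789 -0.296099    0.10687338] [ 0.49144235 -0.29622784  0.105     ] [ 0.49324194 -0.29543389  0.105     ]
cupL [ 0.58822352 -0.04949168  0.14691651]
cupS [0.55460849 0.011993   0.14052103]
block [ 0.4840037  -0.05631041  0.41518974] yawdeg 23.78861995158731 [-0.5  1.4  0.8  0.8 -2.5  0.2  0.9 -2.4 -1.3  1.6 -0.7  2.  -0.1 -3.2
  2.5  0.5]
origin [0.5345907  0.00423882 0.11191716] cup pred [0.55413756 0.01285537 0.14359799]
origin [ 0.56282615 -0.05981397  0.11191716] cup pred [ 0.58649024 -0.04938248  0.14896031]
((31.162790298461914, 29.395349502563477), 22.227706909179688) ((30.893226623535156, 29.530555725097656), (41.34483337402344, 43.69579315185547), 38.15275955200195)
bowl [0.50245855 0.21671675 0.062     ]
[[[30.5 29.5 21.4]]]
[0.50212223 0.21896394 0.062     ]
[[-9.12752686e-01  4.08511462e-01 -9.58743925e-04]
 [ 4.08512527e-01  9.12751311e-01 -1.59967387e-03]
 [ 2.21609660e-04 -1.85176553e-03 -9.99998261e-01]]
```

```bash
cat >> h.py <<'E'
def tool(az,below,flip=0):
    a,b=np.radians([az,below]);z=np.array([np.cos(a)*np.cos(b),np.sin(a)*np.cos(b),-np.sin(b)])
    y=np.array([-np.sin(a),np.cos(a),0])*(-1 if flip else 1);return np.c_[np.cross(y,z),y,z]
def go(pos,Rm,n=None,p0=None,R0=None):
    o=get_obs();p0=o["tool_pos"] if p0 is None else p0;R0=R.from_rotvec(o["tool_rot"]).as_matrix() if R0 is None else R0
    rv=R.from_matrix(R0.T@Rm).as_rotvec();d=R0.T@(np.array(pos)-p0)
    n=n or int(np.ceil(max(np.linalg.norm(rv)/.12,np.linalg.norm(d)/.040,1)))
    S=sum(R.from_rotvec(rv*k/n).as_matrix() for k in range(n));s=np.linalg.solve(S,d)*1000
    print(f"n={n} shift {np.round(s,1)} turn {np.round(rv/n,4)}  |d|={np.linalg.norm(d):.3f}",flush=True)
    return np.array(pos),Rm
E
python3 - <<'E'
from h import *
o=get_obs();R0=R.from_rotvec(o["tool_rot"]).as_matrix()
a=go([.40,.12,.28],R0)
Rd=tool(-38,89.99);b=go([.39,-.19,.28],Rd,None,*a)
Rg=tool(-38,35);J=np.array([.492,-.296,.05]);pre=J+Rg[:,2]*(.019-.11)
print(pre);c=go(pre,Rg,None,*b)
E
```

```text
n=12 shift [-26.3 -29.3  -4.1] turn [0. 0. 0.]  |d|=0.475
n=8 shift [-18.4 -34.2   0. ] turn [-0.0002 -0.      0.0303]  |d|=0.310
[ 0.43325944 -0.25010685  0.10219546]
n=8 shift [ 1.  -2.6 24.8] turn [-0.   -0.12 -0.  ]  |d|=0.193
```

```bash
python3 -m pendant '[[[-26,-29,-4],[0,0,0],1],[[-26,-29,-4],[0,0,0],1],[[-26,-29,-4],[0,0,0],1],[[-26,-29,-4],[0,0,0],1],[[-26,-29,-4],[0,0,0],1],[[-26,-29,-4],[0,0,0],1],[[-26,-29,-4],[0,0,0],1],[[-26,-29,-4],[0,0,0],1],[[-26,-29,-4],[0,0,0],1],[[-26,-29,-4],[0,0,0],1],[[-26,-29,-4],[0,0,0],1],[[-26,-29,-4],[0,0,0],1]]'
python3 -m pendant '[[[-18,-34,0],[0,0,0.03],1],[[-18,-34,0],[0,0,0.03],1],[[-18,-34,0],[0,0,0.03],1],[[-18,-34,0],[0,0,0.03],1],[[-18,-34,0],[0,0,0.03],1],[[-18,-34,0],[0,0,0.03],1],[[-18,-34,0],[0,0,0.03],1],[[-18,-34,0],[0,0,0.03],1],[[0,0,0],[0,0,0],1],[[0,0,0],[0,0,0],1]]'
python3 - <<'E'
from h import *
print(get_obs()["q"])
Rg=tool(-38,35);J=np.array([.492,-.296,.05]);pre=J+Rg[:,2]*(.019-.11)
go(pre,Rg)
E
```

```text
t: 1.1
tool_pos: [0.3978, 0.1236, 0.2792]
tool_rot: [0.656, 3.072, 0.0]
contact_force: [0.8, 0.0, -0.1]
opening: 0.0856
grip_force: 0.0
t: 1.93
tool_pos: [0.3852, -0.1828, 0.2786]
tool_rot: [-1.025, -2.968, -0.001]
contact_force: [-0.4, 0.0, -0.2]
opening: 0.0851
grip_force: 0.0
[-6.18205740e-01 -4.72702457e-01  1.98439741e+00  2.55784866e-04
  1.63151821e+00 -1.52395699e+00]
n=9 shift [ 0.1 -2.6 22.3] turn [-1.000e-04 -1.068e-01 -2.000e-04]  |d|=0.195
```

```bash
python3 -m pendant '[[[0,-3,22],[0,-0.107,0],1],[[0,-3,22],[0,-0.107,0],1],[[0,-3,22],[0,-0.107,0],1],[[0,-3,22],[0,-0.107,0],1],[[0,-3,22],[0,-0.107,0],1],[[0,-3,22],[0,-0.107,0],1],[[0,-3,22],[0,-0.107,0],1],[[0,-3,22],[0,-0.107,0],1],[[0,-3,22],[0,-0.107,0],1],[[0,0,0],[0,0,0],1],[[0,0,0],[0,0,0],1],[[0,0,0],[0,0,0],1]]'
python3 - <<'E'
from h import *
print(get_obs()["q"])
Rg=tool(-38,35);J=np.array([.492,-.296,.05]);pre=J+Rg[:,2]*(.019)
m=optics.camera_model("wrist");im=optics.get_image("wrist");cv2.imwrite("pics/w1.png",im[:,:,::-1])
print(proj("wrist",[[.492,-.296,.105],[.492,-.296,0]],m))
go(pre,Rg)
E
```

```text
t: 2.93
tool_pos: [0.4394, -0.2511, 0.1117]
tool_rot: [0.726, 2.122, -0.362]
contact_force: [-0.4, -0.4, -0.5]
opening: 0.0854
grip_force: 0.0
[-0.67117457 -0.67987284  2.58275088  0.02835128  0.31548693 -1.6049807 ]
[[250.64489457 251.07112849]
 [250.99561442 139.30326702]]
n=3 shift [ 3.1 -1.  37.2] turn [ 0.0007 -0.0115  0.0008]  |d|=0.112
```

View pics/w1.png

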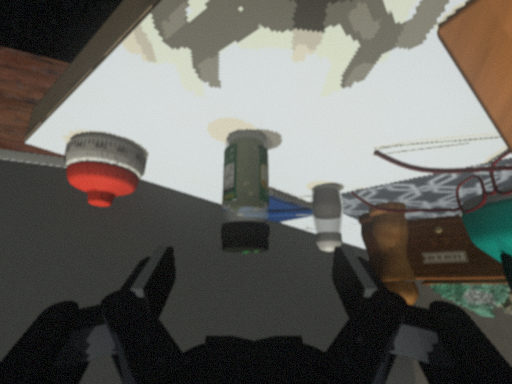

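The jar sits centred between the open fingers, with its axis at column 246, lid end at row 250 and base at row 134. That puts it about 3 mm to the right of where I predicted. Advancing.

```bash
python3 -m pendant '[[[2,-1,22],[0,-0.005,0],1],[[2,-1,22],[0,-0.005,0],1],[[2,-1,22],[0,-0.005,0],1],[[2,-1,22],[0,-0.005,0],1],[[2,-1,22],[0,-0.005,0],1],[[0,0,0],[0,0,0],1],[[0,0,0],[0,0,0],1],[[0,0,0],[0,0,0],1]]'
python3 - <<'E'
from h import *
print(get_obs()["q"])
Rg=tool(-38,35);J=np.array([.490,-.298,.05]);pre=J+Rg[:,2]*(.019)
go(pre,Rg)
E
```

```text
t: 3.65
tool_pos: [0.4795, -0.2942, 0.0676]
tool_rot: [0.718, 2.118, -0.35]
contact_force: [0.2, -0.4, 0.8]
opening: 0.0849
grip_force: 0.0
[-0.70786136 -0.31027512  2.44928939  0.58713626  0.09097207 -2.18536854]
n=1 shift [ 7.1  2.9 38.1] turn [ 0.0147 -0.0323  0.0023]  |d|=0.039
```

```bash
cat >> h.py <<'E'
Rz=lambda a:R.from_euler('z',a).as_matrix();Ry=lambda a:R.from_euler('y',a).as_matrix()
def fk(q,k):
    h,L1,e,L2,d,L3,r0,w=k;A=Rz(q[0]);p=A@[r0,d,h];B=A@Ry(q[1]);p=p+B@[0,0,L1]
    C=B@Ry(q[2]);p=p+C@[e,0,L2];D=C@Rz(q[3])@Ry(q[4]);p=p+D@[w,0,L3]
    return p,D@Rz(q[5])   # y,x axes fixed below
E
python3 - <<'E'
from h import *
o=get_obs()
D=[([1.031021,.0533472,1.6142995,.0000328,1.475983,-.1189694],[.25496,.56995,.23007],[-.655995,-3.071634,.00301]),
([-.618206,-.472702,1.984397,.000256,1.631518,-1.523957],[.3852,-.1828,.2786],[-1.025,-2.968,-.001]),
([-.671175,-.679873,2.582751,.028351,.315487,-1.604981],[.4394,-.2511,.1117],[.726,2.122,-.362]),
(o["q"],o["tool_pos"],o["tool_rot"])]
for q,p,r in D:
    print(np.round(fk(q,np.zeros(8))[1].T@R.from_rotvec(r).as_matrix(),3).tolist())
f=lambda k,free=0:np.r_[np.concatenate([fk(q,k)[0]-p for q,p,_ in D]),.003*np.array([k[6],k[7]])]
r=least_squares(f,[.3,.35,0,.35,.07,.2,0,0]);print(np.round(r.x,4).tolist(),np.round(r.fun*1000,1))
E
```

```text
[[-0.0, -1.0, -0.0], [1.0, -0.0, -0.0], [0.0, -0.0, 1.0]]
[[-0.0, -1.0, 0.0], [1.0, -0.0, 0.0], [-0.0, 0.0, 1.0]]
[[0.0, -1.0, -0.0], [1.0, 0.0, 0.0], [-0.0, -0.0, 1.0]]
[[-0.0, -1.0, -0.0], [1.0, -0.0, -0.0], [0.0, -0.0, 1.0]]
[0.2381, 0.4265, 0.0958, 0.61, 0.0742, 0.2796, -0.0001, 0.0] [ 0. -0. -0. -0. -0.  0.  0.  0.  0.  0. -0.  0. -0.  0.]
```

```bash
cat >> h.py <<'E'
K=np.array([0.2381,0.4265,0.0958,0.61,0.0742,0.2796,-0.0001,0]);M6=np.array([[0,-1,0],[1,0,0],[0,0,1.]])
LO=np.array([-3.01,-1.01,.06,-1.02,.09,-3.14]);HI=np.array([3.01,2.22,2.58,4.17,2.62,3.14])
def FK(q):
    p,D=fk(q,K);return p,D@M6
def IK(p,Rm,q0):
    def f(q):
        a,B=FK(q);return np.r_[(a-p)*5,R.from_matrix(B.T@Rm).as_rotvec()]
    s=least_squares(f,np.clip(q0,LO+.01,HI-.01),bounds=(LO,HI));return s.x,np.abs(s.fun).max(),np.minimum(s.x-LO,HI-s.x)[1:].min()
def line(p0,R0,p1,R1,q,n=6):
    """follow path from pose0 to pose1 -> final q, worst error, worst margin"""
    rv=R.from_matrix(R0.T@R1).as_rotvec();e=0;m=9
    for k in range(1,n+1):
        q,a,b=IK(p0+(p1-p0)*k/n,R0@R.from_rotvec(rv*k/n).as_matrix(),q);e=max(e,a);m=min(m,b)
    return q,e,m
E
python3 - <<'E'
from h import *
f=FK(get_obs()["q"]);print(f[0]-get_obs()["tool_pos"])
J=np.array([.490,-.298,.05])
for dz in(-60,-40,-20,0,20,40,60):
  for b in(35,40,45):
    Rg=tool(-38+dz,b)
    for s in ([-.6,-.4,2,0,1.2,-1.57],[-.6,-.4,2,1,1.,-2],[-.6,-.4,2,-.8,1.,-1]):
      p=J+Rg[:,2]*-.08;q,e,m=IK(p,Rg,s)
      if e<1e-3:
        q2,e2,m2=line(p,Rg,J+Rg[:,2]*.019,Rg,q)
        if e2<1e-3 and m2>.05:print(-38+dz,b,round(m,2),round(m2,2),np.round(q,2),np.round(q2,2));break
E
```

```text
[-1.20682135e-05  1.69523157e-05 -2.83960067e-06]
-98 45 0.16 0.07 [-0.23  0.05  1.99 -0.86  1.19  0.29] [-0.36  0.17  2.   -0.95  1.01  0.33]
-38 45 0.1 0.09 [-0.69 -0.57  2.48  0.04  0.45 -1.62] [-0.68 -0.15  2.32  0.08  0.18 -1.66]
-18 45 0.12 0.15 [-0.95 -0.53  2.46  0.73  0.68 -2.66] [-0.84 -0.13  2.31  0.99  0.44 -2.91]
```

```bash
python3 - <<'E'
from h import *
J=np.array([.490,-.298,.058]);out=[]
for az in range(-60,50,10):
  for b in(36,40,44):
   for fl in(0,1):
    Rg=tool(az,b,fl)
    for s in ([-.8,-.4,2,.8,.8,-2.5],[-.8,-.4,2,.8,.8,.5],[-.6,-.4,2,0,.5,-1.57],[-.6,-.4,2,0,.5,1.57]):
      p=J+Rg[:,2]*-.08;q,e,m=IK(p,Rg,s)
      if e>1e-3 or m<.08:continue
      q2,e2,m2=line(p,Rg,J+Rg[:,2]*.019,Rg,q)
      if e2<1e-3 and m2>.08:out.append((min(m,m2),az,b,fl,np.round(q,2),np.round(q2,2)))
for o in sorted(out,key=lambda o:-o[0])[:14]:print(*o)
E
```

```text
0.622308792525532 40 36 1 [-1.2   0.16  1.93  0.87  1.5  -0.61] [-1.06  0.25  1.96  0.96  1.34 -0.62]
0.6223087925255142 40 36 1 [-1.2   0.16  1.93  0.87  1.5  -0.61] [-1.06  0.25  1.96  0.96  1.34 -0.62]
0.6223087925255064 40 36 1 [-1.2   0.16  1.93  0.87  1.5  -0.61] [-1.06  0.25  1.96  0.96  1.34 -0.62]
0.6223087925254893 40 36 1 [-1.2   0.16  1.93  0.87  1.5  -0.61] [-1.06  0.25  1.96  0.96  1.34 -0.62]
0.6199876507758713 40 40 1 [-1.17  0.13  1.94  0.83  1.47 -0.56] [-1.04  0.22  1.96  0.9   1.3  -0.58]
0.6199876507758524 40 40 1 [-1.17  0.13  1.94  0.83  1.47 -0.56] [-1.04  0.22  1.96  0.9   1.3  -0.58]
0.619987650775849 40 40 1 [-1.17  0.13  1.94  0.83  1.47 -0.56] [-1.04  0.22  1.96  0.9   1.3  -0.58]
0.6199876507758451 40 40 1 [-1.17  0.13  1.94  0.83  1.47 -0.56] [-1.04  0.22  1.96  0.9   1.3  -0.58]
0.6191112241548753 40 44 1 [-1.15  0.09  1.94  0.77  1.44 -0.51] [-1.02  0.2   1.96  0.84  1.27 -0.53]
0.61911122415485 40 44 1 [-1.15  0.09  1.94  0.77  1.44 -0.51] [-1.02  0.2   1.96  0.84  1.27 -0.53]
0.6191112241548338 40 44 1 [-1.15  0.09  1.94  0.77  1.44 -0.51] [-1.02  0.2   1.96  0.84  1.27 -0.53]
0.6191112241547787 40 44 1 [-1.15  0.09  1.94  0.77  1.44 -0.51] [-1.02  0.2   1.96  0.84  1.27 -0.53]
0.6077611197277348 40 36 0 [-1.2   0.16  1.93  0.87  1.5   2.53] [-1.06  0.25  1.96  0.96  1.34  2.52]
0.607761118037041 40 36 0 [-1.2   0.16  1.93  0.87  1.5   2.53] [-1.06  0.25  1.96  0.96  1.34  2.52]
```

```bash
python3 - <<'E'
from h import *
J=np.array([.490,-.298,.058])
for az in(-10,0,10,20):
  for b in(36,40):
    for fl,s in((0,[-.8,-.4,2,.8,.8,-2.7]),(0,[-.8,-.4,2,.8,.8,2.9]),(1,[-.8,-.4,2,.8,.8,.3])):
      Rg=tool(az,b,fl)
      p=J+Rg[:,2]*-.08;q,e,m=IK(p,Rg,s)
      if e>1e-3:continue
      q2,e2,m2=line(p,Rg,J+Rg[:,2]*.019,Rg,q)
      if e2>1e-3:continue
      P=np.array([.55,-.25,.36]);q3,e3,m3=line(J+Rg[:,2]*.019,Rg,P,Rg,q2)
      print(az,b,fl,'|',round(min(m,m2),2),np.round(q,2),np.round(q2,2),'| air',round(m3,2),e3<1e-3,np.round(q3,2),end=' ')
      for sg in(1,-1):
        qr=q3.copy();qr[5]+=sg*np.pi
        if abs(qr[5])<3.05:
          R1=FK(qr)[1];R2=tool(az,4,1-fl);q4,e4,m4=line(P,R1,P,R2,qr);print('roll',sg,round(m4,2),e4<1e-3,np.round(q4,2),end='')
      print()
print(onz("top",(374,252),.03))
E
```

```text
-10 36 0 | 0.04 [-1.12 -0.49  2.5   1.1   0.82  3.1 ] [-0.94 -0.1   2.34  1.39  0.61  2.85] | air 0.0 False [-0.9  -0.55  2.24  1.23  0.84  3.14] roll -1 0.2 True [-0.85 -0.62  2.38  1.69  0.68 -0.2 ]
-10 36 1 | 0.08 [-1.12 -0.49  2.5   1.1   0.82 -0.04] [-0.94 -0.1   2.34  1.39  0.61 -0.29] | air 0.24 True [-0.76 -0.57  2.1   0.63  0.86  0.75] roll -1 0.0 False [-0.84 -0.67  2.36  1.51  0.65 -3.14]
-10 40 1 | 0.12 [-1.08 -0.49  2.46  0.97  0.81  0.1 ] [-0.92 -0.12  2.32  1.22  0.59 -0.12] | air 0.27 True [-0.75 -0.54  2.06  0.55  0.92  0.82] roll -1 0.0 False [-0.84 -0.67  2.36  1.51  0.65 -3.14]
0 36 0 | 0.18 [-1.19 -0.34  2.4   1.1   1.    2.92] [-1.   -0.04  2.28  1.3   0.79  2.78] | air 0.0 False [-0.95 -0.48  2.15  1.14  1.04  3.14] roll -1 0.26 True [-0.95 -0.52  2.32  1.65  0.95 -0.22]
0 36 1 | 0.18 [-1.19 -0.34  2.4   1.1   1.   -0.22] [-1.   -0.04  2.28  1.3   0.79 -0.36] | air 0.3 True [-0.84 -0.51  2.07  0.79  1.01  0.5 ] roll -1 0.0 False [-0.93 -0.58  2.3   1.48  0.9  -3.14]
0 40 0 | 0.11 [-1.15 -0.36  2.37  1.    0.98  3.03] [-0.98 -0.06  2.26  1.18  0.76  2.9 ] | air 
[... 1249 characters left out ...]
14] roll -1 0.45 True [-1.04 -0.26  2.13  1.56  1.38 -0.29]
20 36 1 | 0.41 [-1.24 -0.07  2.17  1.01  1.28 -0.46] [-1.06  0.1   2.13  1.12  1.09 -0.5 ] | air 0.45 True [-0.93 -0.34  1.94  0.93  1.32  0.15] roll -1 0.0 False [-1.02 -0.36  2.12  1.42  1.3  -3.14]
20 40 0 | 0.38 [-1.2  -0.1   2.16  0.94  1.25  2.76] [-1.04  0.08  2.12  1.05  1.06  2.72] | air 0.0 False [-0.95 -0.32  1.94  0.95  1.34  3.14] roll -1 0.45 True [-1.04 -0.26  2.13  1.56  1.38 -0.29]
20 40 1 | 0.42 [-1.2  -0.1   2.16  0.94  1.25 -0.38] [-1.04  0.08  2.12  1.05  1.06 -0.42] | air 0.46 True [-0.9  -0.33  1.91  0.85  1.32  0.2 ] roll -1 0.0 False [-1.02 -0.36  2.12  1.42  1.3  -3.14]
[ 0.42053638 -0.42155834  0.03      ]
```

```bash
python3 - <<'E'
from h import *
J=np.array([.490,-.298,.058]);b=38
Rg=tool(10,b,1);pg=J+Rg[:,2]*.019;qg=IK(pg,Rg,[-1.03,.02,2.2,1.15,.93,-.38])[0];print(qg)
for P in([.55,-.25,.36],[.55,-.25,.42],[.5,-.25,.42],[.6,-.25,.42],[.5,-.3,.45]):
  P=np.array(P)
  for aa in(-15,-25,-35):
    Ra=tool(aa,b,1);qa,e,m=line(pg,Rg,P,Ra,qg,10)
    qr=qa.copy();qr[5]-=np.pi;R1=FK(qr)[1];q4,e4,m4=line(P,R1,P,tool(aa,4,0),qr)
    print(P,aa,e<1e-3,round(m,2),np.round(qa,2),'lvl',e4<1e-3,round(m4,2),np.round(q4,2))
E
```

```text
[-1.02832885  0.01752993  2.20482169  1.16299215  0.92888708 -0.38632243]
[ 0.55 -0.25  0.36] -15 True 0.33 [-0.71 -0.58  2.1   0.48  0.83  0.94] lvl False 0.0 [-0.78 -0.69  2.38  1.52  0.51 -3.14]
[ 0.55 -0.25  0.36] -25 True 0.31 [-0.62 -0.59  2.1   0.21  0.74  1.3 ] lvl False 0.0 [-0.65 -0.71  2.4   1.55  0.21 -3.14]
[ 0.55 -0.25  0.36] -35 True 0.29 [-0.51 -0.57  2.09 -0.12  0.72  1.72] lvl False 0.0 [-0.52 -0.7   2.37 -1.02  0.09 -0.54]
[ 0.55 -0.25  0.42] -15 True 0.34 [-0.71 -0.59  2.    0.45  0.92  1.  ] lvl True 0.04 [-0.79 -0.72  2.33  1.5   0.53 -3.1 ]
[ 0.55 -0.25  0.42] -25 True 0.32 [-0.62 -0.6   2.01  0.19  0.84  1.33] lvl True 0.13 [-0.65 -0.75  2.35  1.36  0.22 -2.94]
[ 0.55 -0.25  0.42] -35 True 0.31 [-0.51 -0.58  2.   -0.1   0.82  1.7 ] lvl False 0.0 [-0.51 -0.73  2.32 -1.02  0.11 -0.54]
[ 0.5  -0.25  0.42] -15 True 0.3 [-0.81 -0.71  2.08  0.5   1.01  0.93] lvl True 0.12 [-0.91 -0.89  2.42  1.39  0.66 -2.97]
[ 0.5  -0.25  0.42] -25 True 0.28 [-0.7  -0.73  2.09  0.26  0.91  1.24] lvl True 0.07 [-0.76 -0.94  2.44  1.15  0.35 -2.72]
[ 0.5  -0.25  0.42] -35 True 0.27 [-0.59 -0.72  2.08 -0.02  0.87  1.6 ] lvl True 0.04 [-0.58 -0.92  2.43 -0.21  0.13 -1.36]
[ 0.6  -0.25  0.42] -15 True 0.36 [-0.63 -0.46  1.92  0.39  0.85  1.07] lvl False 0.0 [-0.69 -0.57  2.23  1.54  0.43 -3.14]
[ 0.6  -0.25  0.42] -25 True 0.35 [-0.55 -0.47  1.93  0.12  0.78  1.41] lvl False 0.0 [-0.57 -0.59  2.24  1.56  0.13 -3.14]
[ 0.6  -0.25  0.42] -35 True 0.33 [-0.46 -0.45  1.91 -0.17  0.78  1.79] lvl False 0.0 [-0.47 -0.57  2.21 -1.02  0.11 -0.54]
[ 0.5  -0.3   0.45] -15 True 0.35 [-0.9  -0.62  1.97  0.57  1.06  0.84] lvl True 0.12 [-1.01 -0.77  2.31  1.43  0.76 -3.02]
[ 0.5  -0.3   0.45] -25 True 0.33 [-0.81 -0.65  1.99  0.36  0.96  1.12] lvl True 0.17 [-0.88 -0.84  2.34  1.27  0.46 -2.84]
[ 0.5  -0.3   0.45] -35 True 0.31 [-0.7  -0.65  2.    0.09  0.9   1.46] lvl True 0.09 [-0.72 -0.84  2.34  0.66  0.18 -2.24]
```

```bash
python3 - <<'E'
from h import *
o=get_obs();q=o["q"];p=o["tool_pos"];R0=R.from_rotvec(o["tool_rot"]).as_matrix();b=38
Rg=tool(10,b,1);J=np.array([.490,-.298,.058])
W=[(p-.09*R0[:,2]+[0,0,.02],tool(-38,65)),(np.array([.38,-.22,.25]),tool(-20,80)),(np.array([.37,-.25,.24]),tool(10,70,1)),(J-.09*Rg[:,2],Rg),(J+.019*Rg[:,2],Rg),
(np.array([.5,-.3,.46]),tool(-20,b,1))]
for P,Rm in W:
    q2,e,m=line(p,R0,P,Rm,q,10);print("ok" if e<1e-3 else e,round(m,2),np.round(q2,2),np.round(P,3));go(P,Rm,None,p,R0);p,R0,q=P,Rm,q2
E
```

```text
ok 0.09 [-0.7  -0.52  2.29  0.02  0.94 -1.61] [ 0.422 -0.251  0.142]
n=5 shift [  0.9  -0.1 -20.8] turn [0.0027 0.0983 0.0012]  |d|=0.103
ok 0.31 [-0.74 -0.57  2.1   0.07  1.45 -1.96] [ 0.38 -0.22  0.25]
n=4 shift [  3.3   0.8 -30. ] turn [-0.0237  0.0649 -0.0751]  |d|=0.120
ok 0.43 [-0.96 -0.58  2.15  0.32  1.43  0.41] [ 0.37 -0.25  0.24]
n=22 shift [-1.9 -0.7  0.2] turn [-0.0104  0.0083  0.1191]  |d|=0.033
ok 0.29 [-1.23 -0.24  2.29  1.01  1.16 -0.3 ] [ 0.42  -0.31   0.113]
n=5 shift [-7.3 13.6 25.8] turn [0.     0.1117 0.    ]  |d|=0.149
ok 0.3 [-1.03  0.02  2.2   1.16  0.93 -0.39] [ 0.505 -0.295  0.046]
n=3 shift [ 0.   0.  36.3] turn [0. 0. 0.]  |d|=0.109
ok 0.34 [-0.86 -0.64  1.97  0.47  1.02  0.98] [ 0.5  -0.3   0.46]
n=11 shift [ 29.4   0.4 -23.5] turn [-0.0375  0.      0.0293]  |d|=0.414
```

```bash
python3 -m pendant '[[[0,0,-13],[0,0.06,0],1],[[0,0,-13],[0,0.06,0],1],[[0,0,-13],[0,0.06,0],1],[[0,0,-13],[0,0.06,0],1],[[0,0,-13],[0,0.06,0],1],[[0,0,-13],[0,0.06,0],1],[[0,0,-13],[0,0.06,0],1],[[0,0,-13],[0,0.06,0],1],[[0,0,-25],[0,0.05,0],1],[[0,0,-25],[0,0.05,0],1],[[0,0,-25],[0,0.05,0],1],[[0,0,-25],[0,0.05,0],1]]'
python3 - <<'E'
from h import *
o=get_obs();q=o["q"];p=o["tool_pos"];R0=R.from_rotvec(o["tool_rot"]).as_matrix();print(np.round(q,2),tool(10,70,1)[:,1],R0[:,1])
P=np.array([.37,-.25,.25]);Rm=tool(10,70,1)
q2,e,m=line(p,R0,P,Rm,q,10);print(e,m,q2);go(P,Rm,24)
E
```

```text
t: 4.65
tool_pos: [0.3956, -0.2316, 0.2324]
tool_rot: [0.913, 2.725, -0.114]
contact_force: [0.7, -0.7, -0.6]
opening: 0.0852
grip_force: 0.0
[-0.71 -0.58  2.15  0.03  1.3  -1.64] [ 0.17364818 -0.98480775 -0.        ] [0.60131504 0.7989536  0.00966276]
2.6689764074128344e-14 0.42447827292635454 [-0.96305742 -0.58552173  2.13180087  0.31803875  1.45000812  0.41773211]
n=24 shift [-1.2 -0.9 -0.9] turn [-0.0033  0.0126  0.0975]  |d|=0.036
```

```bash
python3 -m pendant '[[[-1,-1,-1],[-0.003,0.013,0.098],1],[[-1,-1,-1],[-0.003,0.013,0.098],1],[[-1,-1,-1],[-0.003,0.013,0.098],1],[[-1,-1,-1],[-0.003,0.013,0.098],1],[[-1,-1,-1],[-0.003,0.013,0.098],1],[[-1,-1,-1],[-0.003,0.013,0.098],1],[[-1,-1,-1],[-0.003,0.013,0.098],1],[[-1,-1,-1],[-0.003,0.013,0.098],1],[[-1,-1,-1],[-0.003,0.013,0.098],1],[[-1,-1,-1],[-0.003,0.013,0.098],1],[[-1,-1,-1],[-0.003,0.013,0.098],1],[[-1,-1,-1],[-0.003,0.013,0.098],1]]'
python3 -m pendant '[[[-1,-1,-1],[-0.003,0.013,0.098],1],[[-1,-1,-1],[-0.003,0.013,0.098],1],[[-1,-1,-1],[-0.003,0.013,0.098],1],[[-1,-1,-1],[-0.003,0.013,0.098],1],[[-1,-1,-1],[-0.003,0.013,0.098],1],[[-1,-1,-1],[-0.003,0.013,0.098],1],[[-1,-1,-1],[-0.003,0.013,0.098],1],[[-1,-1,-1],[-0.003,0.013,0.098],1],[[-1,-1,-1],[-0.003,0.013,0.098],1],[[-1,-1,-1],[-0.003,0.013,0.098],1],[[-1,-1,-1],[-0.003,0.013,0.098],1],[[-1,-1,-1],[-0.003,0.013,0.098],1]]'
python3 - <<'E'
from h import *
print(get_obs()["q"])
Rg=tool(10,38,1);J=np.array([.490,-.298,.058]);go(J-.09*Rg[:,2],Rg,7)
E
```

```text
t: 5.65
tool_pos: [0.3875, -0.2457, 0.243]
tool_rot: [2.359, 1.846, 0.242]
contact_force: [0.1, -0.3, -0.1]
opening: 0.0851
grip_force: 0.0
t: 6.65
tool_pos: [0.3688, -0.2462, 0.2502]
tool_rot: [-3.045, -0.241, -0.533]
contact_force: [-0.5, 0.0, -0.6]
opening: 0.0852
grip_force: 0.0
[-0.96119721 -0.59070356  2.13443837  0.3194179   1.45911652  0.43819086]
n=7 shift [-6.1 10.4 19.6] turn [-0.0003  0.08   -0.0028]  |d|=0.160
```

```bash
python3 -m pendant '[[[-6,10.5,19.5],[0,0.08,-0.003],1],[[-6,10.5,19.5],[0,0.08,-0.003],1],[[-6,10.5,19.5],[0,0.08,-0.003],1],[[-6,10.5,19.5],[0,0.08,-0.003],1],[[-6,10.5,19.5],[0,0.08,-0.003],1],[[-6,10.5,19.5],[0,0.08,-0.003],1],[[-6,10.5,19.5],[0,0.08,-0.003],1],[[0,0,0],[0,0,0],1],[[0,0,0],[0,0,0],1],[[0,0,0],[0,0,0],1]]'
python3 - <<'E'
from h import *
print(get_obs()["q"])
m=optics.camera_model("wrist");im=optics.get_image("wrist");cv2.imwrite("pics/w2.png",im[:,:,::-1])
print(proj("wrist",[[.49,-.298,.105],[.49,-.298,0]],m))
Rg=tool(10,38,1);J=np.array([.490,-.298,.058]);go(J+.019*Rg[:,2],Rg,6)
E
```

```text
t: 7.48
tool_pos: [0.4224, -0.3104, 0.1156]
tool_rot: [-2.741, -0.254, -1.338]
contact_force: [0.3, -0.9, 0.5]
opening: 0.0855
grip_force: 0.0
[-1.22388283 -0.23111611  2.2798496   1.01106433  1.16355672 -0.30373938]
[[253.34582325 166.40163773]
 [253.29083492 228.30397247]]
n=6 shift [-0.7 -0.1 18.2] turn [-0.0011 -0.0003  0.0015]  |d|=0.109
```

View pics/w2.png

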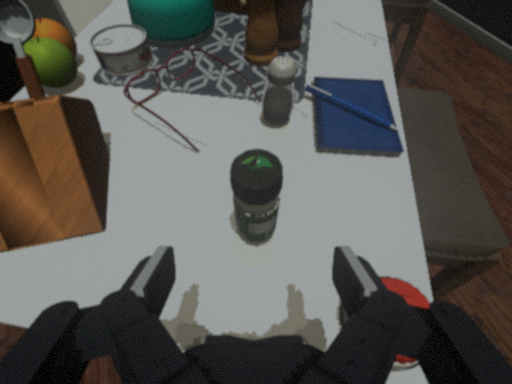

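The jar is centred at column 257, lid at row 165 and base at row 229, so about 3 mm to the right of prediction. The timer is clear of the path.

```bash
python3 -m pendant '[[[-0.7,0.5,18.2],[0,0,0],1],[[-0.7,0.5,18.2],[0,0,0],1],[[-0.7,0.5,18.2],[0,0,0],1],[[-0.7,0.5,18.2],[0,0,0],1],[[-0.7,0.5,18.2],[0,0,0],1],[[-0.7,0.5,18.2],[0,0,0],1],[[0,0,0],[0,0,0],1],[[0,0,0],[0,0,0],1]]'
python3 -m pendant '[[[0,0,0],[0,0,0],0],[[0,0,0],[0,0,0],0],[[0,0,0],[0,0,0],0],[[0,0,0],[0,0,0],0],[[0,0,0],[0,0,0],0],[[0,0,0],[0,0,0],0],[[0,0,0],[0,0,0],0],[[0,0,0],[0,0,0],0]]' 60
python3 - <<'E'
from h import *
o=get_obs();p=o["tool_pos"];R0=R.from_rotvec(o["tool_rot"]).as_matrix();print(o["q"],R0)
P=p+[0,0,.1];go(P,R0)
go([.5,-.3,.46],tool(-20,38,1),None,P,R0)
E
```

```text
t: 8.2
tool_pos: [0.5061, -0.298, 0.0463]
tool_rot: [-2.74, -0.258, -1.342]
contact_force: [-0.2, -0.4, 0.3]
opening: 0.0853
grip_force: 0.0
t: 8.87
tool_pos: [0.5052, -0.2984, 0.0451]
tool_rot: [-2.738, -0.253, -1.342]
contact_force: [-4.5, 1.1, 7.2]
opening: 0.0389
grip_force: 59.3
[-1.03399324  0.03221784  2.19465557  1.16448936  0.940136   -0.39952434] [[ 6.02355986e-01  1.83225666e-01  7.76914166e-01]
 [ 1.11774071e-01 -9.83070688e-01  1.45184636e-01]
 [ 7.90363095e-01 -6.13975141e-04 -6.12638393e-01]]
n=3 shift [ 26.3  -0.  -20.4] turn [0. 0. 0.]  |d|=0.100
n=8 shift [ 30.7   0.2 -24.7] turn [-0.0527 -0.0004  0.0409]  |d|=0.315
```

```bash
python3 -m pendant '[[[6.6,0,-5],[0,0,0],0],[[13,0,-10],[0,0,0],0],[[20,0,-15.5],[0,0,0],0],[[20,0,-15.5],[0,0,0],0],[[20,0,-15.5],[0,0,0],0]]'
python3 -m pendant '[[[22,0,-18],[-0.038,0,0.029],0],[[22,0,-18],[-0.038,0,0.029],0],[[22,0,-18],[-0.038,0,0.029],0],[[22,0,-18],[-0.038,0,0.029],0],[[22,0,-18],[-0.038,0,0.029],0],[[22,0,-18],[-0.038,0,0.029],0],[[22,0,-18],[-0.038,0,0.029],0],[[22,0,-18],[-0.038,0,0.029],0],[[22,0,-18],[-0.038,0,0.029],0],[[22,0,-18],[-0.038,0,0.029],0],[[22,0,-18],[-0.038,0,0.029],0],[[0,0,0],[0,0,0],0]]'
python3 - <<'E'
from h import *
o=get_obs();p=o["tool_pos"];R0=R.from_rotvec(o["tool_rot"]).as_matrix();q=o["q"].copy();print(np.round(q,2),R0.tolist())
q[5]-=np.pi;P,R1=FK(q)
for b in(4,8,12):
  q2,e,m=line(P,R1,P,tool(-20,b),q,8);print(b,e,m,q2)
E
```

```text
t: 9.28
tool_pos: [0.5048, -0.2976, 0.145]
tool_rot: [-2.74, -0.251, -1.337]
contact_force: [-0.2, 0.1, -0.6]
opening: 0.0387
grip_force: 60.3
t: 10.28
tool_pos: [0.4983, -0.2966, 0.467]
tool_rot: [2.641, -0.451, 1.31]
contact_force: [-0.0, -0.5, -0.3]
opening: 0.039
grip_force: 60.3
[-0.86 -0.65  1.97  0.47  1.02  0.97] [[0.571227200220404, -0.33575622492057894, 0.7489774650518133], [-0.19602434822717124, -0.9419061188050464, -0.27274038619120344], [0.797040739630335, 0.00897890776741228, -0.6038587902687458]]
4 3.1098034615237874e-12 0.17953964616390605 [-0.94691674 -0.83046035  2.30914254  1.31757038  0.61871974 -2.88147204]
8 5.35682609381638e-14 0.18327704224672736 [-0.94312839 -0.82672296  2.27583867  1.16560068  0.64741004 -2.74193708]
12 1.1102230246251565e-15 0.1933820254270745 [-0.93693509 -0.81661797  2.23971268  1.03044523  0.68490246 -2.62022818]
```

```bash
R='[[0,0,0],[0,0,-0.121],0]'; 
python3 -m pendant '[[[0,0,0],[0,0,-0.121],0],[[0,0,0],[0,0,-0.121],0],[[0,0,0],[0,0,-0.121],0],[[0,0,0],[0,0,-0.121],0],[[0,0,0],[0,0,-0.121],0],[[0,0,0],[0,0,-0.121],0],[[0,0,0],[0,0,-0.121],0],[[0,0,0],[0,0,-0.121],0],[[0,0,0],[0,0,-0.121],0],[[0,0,0],[0,0,-0.121],0],[[0,0,0],[0,0,-0.121],0],[[0,0,0],[0,0,-0.121],0]]' >/dev/null
python3 -m pendant '[[[0,0,0],[0,0,-0.121],0],[[0,0,0],[0,0,-0.121],0],[[0,0,0],[0,0,-0.121],0],[[0,0,0],[0,0,-0.121],0],[[0,0,0],[0,0,-0.121],0],[[0,0,0],[0,0,-0.121],0],[[0,0,0],[0,0,-0.121],0],[[0,0,0],[0,0,-0.121],0],[[0,0,0],[0,0,-0.121],0],[[0,0,0],[0,0,-0.121],0],[[0,0,0],[0,0,-0.121],0],[[0,0,0],[0,0,-0.121],0]]'
python3 -m pendant '[[[0,0,0],[0,0,-0.121],0],[[0,0,0],[0,0,-0.121],0],[[0,0,0],[0,-0.087,0],0],[[0,0,0],[0,-0.087,0],0],[[0,0,0],[0,-0.087,0],0],[[0,0,0],[0,-0.087,0],0],[[0,0,0],[0,-0.087,0],0],[[0,0,0],[0,-0.087,0],0],[[0,0,0],[0,0,0],0],[[0,0,0],[0,0,0],0],[[0,0,0],[0,0,0],0],[[0,0,0],[0,0,0],0]]'
python3 - <<'E'
from h import *
o=get_obs();p=o["tool_pos"];R0=R.from_rotvec(o["tool_rot"]).as_matrix();print(np.round(o["q"],2))
# jar axis in tool frame at grasp = R_grasp^T ez
a=R.from_rotvec([-2.738,-.253,-1.342]).as_matrix().T@[0,0,1];print("lid angle",np.degrees(np.arccos((R0@a)[2])))
im=optics.get_image("scene");cv2.imwrite("pics/s2.png",cv2.resize(im[100:340,120:440,::-1],(640,480)))
E
```

```text
t: 12.28
tool_pos: [0.4973, -0.2971, 0.4556]
tool_rot: [0.63, 2.143, -0.063]
contact_force: [0.1, -0.4, -0.5]
opening: 0.0386
grip_force: 60.8
t: 13.28
tool_pos: [0.4979, -0.2973, 0.4591]
tool_rot: [0.283, 1.692, -0.259]
contact_force: [-0.2, -0.1, -0.7]
opening: 0.0387
grip_force: 60.5
[-0.95 -0.82  2.29  1.2   0.66 -2.79]
lid angle 134.3436050890422
```

View pics/s2.png

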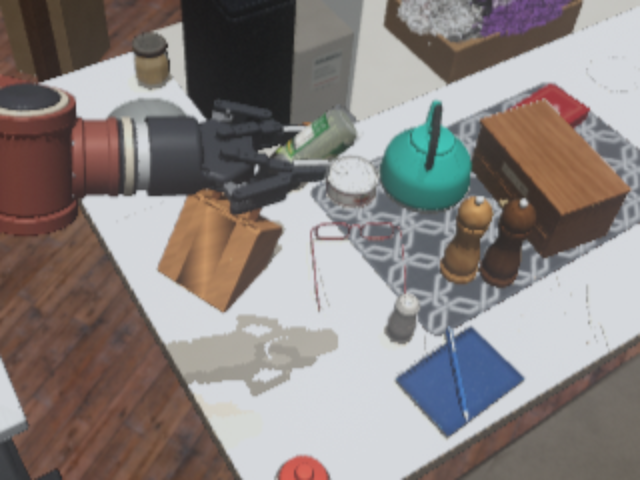

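The jar is held inverted, with its underside pointing up at (345,120) in the crop, and 134° from upright. Now I reverse the motion.

```bash

python3 -m pendant '[[[0,0,0],[0,0.087,0],0],[[0,0,0],[0,0.087,0],0],[[0,0,0],[0,0.087,0],0],[[0,0,0],[0,0.087,0],0],[[0,0,0],[0,0.087,0],0],[[0,0,0],[0,0.087,0],0],[[0,0,0],[0,0,0.121],0],[[0,0,0],[0,0,0.121],0]]' >/dev/null
python3 -m pendant '[[[0,0,0],[0,0,0.121],0],[[0,0,0],[0,0,0.121],0],[[0,0,0],[0,0,0.121],0],[[0,0,0],[0,0,0.121],0],[[0,0,0],[0,0,0.121],0],[[0,0,0],[0,0,0.121],0],[[0,0,0],[0,0,0.121],0],[[0,0,0],[0,0,0.121],0],[[0,0,0],[0,0,0.121],0],[[0,0,0],[0,0,0.121],0],[[0,0,0],[0,0,0.121],0],[[0,0,0],[0,0,0.121],0]]' >/dev/null
python3 -m pendant '[[[0,0,0],[0,0,0.121],0],[[0,0,0],[0,0,0.121],0],[[0,0,0],[0,0,0.121],0],[[0,0,0],[0,0,0.121],0],[[0,0,0],[0,0,0.121],0],[[0,0,0],[0,0,0.121],0],[[0,0,0],[0,0,0.121],0],[[0,0,0],[0,0,0.121],0],[[0,0,0],[0,0,0.121],0],[[0,0,0],[0,0,0.121],0],[[0,0,0],[0,0,0.121],0],[[0,0,0],[0,0,0.121],0]]'
python3 - <<'E'
from h import *
o=get_obs();print(o["q"])
Rg=R.from_rotvec([-2.738,-.253,-1.342]).as_matrix();go([.5052,-.2984,.085],Rg,11)
E
```

```text
t: 16.0
tool_pos: [0.4979, -0.2974, 0.4586]
tool_rot: [2.653, -0.463, 1.3]
contact_force: [0.8, -0.1, -1.6]
opening: 0.039
grip_force: 60.1
[-0.85879987 -0.64723663  1.97848719  0.47268967  1.0201914   0.97707906]
n=11 shift [-26.4   0.   21.3] turn [ 0.0381  0.     -0.0295]  |d|=0.374
```

```bash

python3 -m pendant '[[[-26.4,0,21.3],[0.038,0,-0.0295],0],[[-26.4,0,21.3],[0.038,0,-0.0295],0],[[-26.4,0,21.3],[0.038,0,-0.0295],0],[[-26.4,0,21.3],[0.038,0,-0.0295],0],[[-26.4,0,21.3],[0.038,0,-0.0295],0],[[-26.4,0,21.3],[0.038,0,-0.0295],0],[[-26.4,0,21.3],[0.038,0,-0.0295],0],[[-26.4,0,21.3],[0.038,0,-0.0295],0],[[-26.4,0,21.3],[0.038,0,-0.0295],0],[[-26.4,0,21.3],[0.038,0,-0.0295],0],[[-26.4,0,21.3],[0.038,0,-0.0295],0],[[0,0,0],[0,0,0],0]]'
python3 -m pendant '[[[0,0,0],[0,0,0],0],[[0,0,0],[0,0,0],0]]'
python3 - <<'E'
from h import *
o=get_obs();print(o["q"])
Rg=R.from_rotvec([-2.738,-.253,-1.342]).as_matrix();go([.5052,-.2984,.049],Rg,6)
print(np.degrees(R.from_matrix(Rg@R.from_rotvec(o["tool_rot"]).as_matrix().T).as_rotvec()))
E
```

```text
t: 17.0
tool_pos: [0.5017, -0.2967, 0.0747]
tool_rot: [-2.738, -0.251, -1.321]
contact_force: [-0.7, 1.9, -3.7]
opening: 0.039
grip_force: 60.5
t: 17.17
tool_pos: [0.5052, -0.3005, 0.0865]
tool_rot: [-2.742, -0.26, -1.343]
contact_force: [0.7, -0.8, -0.2]
opening: 0.0391
grip_force: 60.5
[-1.03556776 -0.05999759  2.19195665  1.10307674  0.97922696 -0.30120582]
n=6 shift [-4.9 -0.4  3.9] turn [0.0004 0.0002 0.001 ]  |d|=0.038
[ 0.37704728 -0.00950386 -0.10974963]
```

```bash

python3 -m pendant '[[[-4.9,-0.4,3.9],[0,0,0.001],0],[[-4.9,-0.4,3.9],[0,0,0.001],0],[[-4.9,-0.4,3.9],[0,0,0.001],0],[[-4.9,-0.4,3.9],[0,0,0.001],0],[[-4,-0.4,3.2],[0,0,0.001],0],[[-3,-0.4,2.3],[0,0,0.001],0],[[0,0,0],[0,0,0],0],[[0,0,0],[0,0,0],0],[[0,0,0],[0,0,0],0]]'
python3 -m pendant '[[[-1.6,0,1.2],[0,0,0],0],[[-1,0,0.8],[0,0,0],0],[[0,0,0],[0,0,0],0],[[0,0,0],[0,0,0],0]]'
```

```text
t: 17.92
tool_pos: [0.5041, -0.2969, 0.0502]
tool_rot: [-2.74, -0.251, -1.338]
contact_force: [-0.8, 0.1, -1.1]
opening: 0.0383
grip_force: 60.5
t: 18.25
tool_pos: [0.504, -0.2968, 0.0467]
tool_rot: [-2.74, -0.251, -1.338]
contact_force: [0.3, -0.2, -0.9]
opening: 0.0385
grip_force: 60.5
```

```bash

python3 -m pendant '[[[-0.7,0,0.5],[0,0,0],0],[[0,0,0],[0,0,0],0],[[0,0,0],[0,0,0],0]]'
python3 -m pendant '[[[-0.7,0,0.5],[0,0,0],0],[[0,0,0],[0,0,0],0],[[0,0,0],[0,0,0],0]]'
```

```text
t: 18.5
tool_pos: [0.504, -0.2968, 0.0459]
tool_rot: [-2.74, -0.251, -1.338]
contact_force: [-0.0, 0.7, -1.3]
opening: 0.0387
grip_force: 60.5
t: 18.75
tool_pos: [0.504, -0.2969, 0.0452]
tool_rot: [-2.74, -0.251, -1.338]
contact_force: [0.5, -0.9, -0.8]
opening: 0.0386
grip_force: 60.7
```

```bash

python3 -m pendant '[[[-0.7,0,0.5],[0,0,0],0],[[0,0,0],[0,0,0],0],[[0,0,0],[0,0,0],0]]'|grep -E "pos|contact"
python3 -m pendant '[[[-0.7,0,0.5],[0,0,0],0],[[0,0,0],[0,0,0],0],[[0,0,0],[0,0,0],0]]'|grep -E "pos|contact"
```

```text
tool_pos: [0.5042, -0.2969, 0.0451]
contact_force: [-2.7, 1.5, 4.7]
tool_pos: [0.5045, -0.2969, 0.0451]
contact_force: [-7.3, 3.2, 9.7]
```

```bash

python3 -m pendant '[[[0.5,0,-0.3],[0,0,0],0],[[0,0,0],[0,0,0],0.6],[[0,0,0],[0,0,0],0.6],[[0,0,0],[0,0,0],1],[[0,0,0],[0,0,0],1],[[0,0,0],[0,0,0],1],[[0,0,0],[0,0,0],1],[[0,0,0],[0,0,0],1],[[0,0,0],[0,0,0],1]]' 
python3 -m pendant '[[[0,0,-10],[0,0,0],1],[[0,0,-20],[0,0,0],1],[[0,0,-20],[0,0,0],1],[[0,0,-20],[0,0,0],1],[[0,0,-20],[0,0,0],1],[[0,0,-20],[0,0,0],1],[[0,0,0],[0,0,0],1],[[0,0,0],[0,0,0],1]]' 
python3 - <<'E'
from h import *
print(get_obs()["q"])
im=optics.get_image("wrist");cv2.imwrite("pics/w3.png",im[:,:,::-1])
# spoon plan
yaw=.42;az=np.degrees(yaw)
b=R.from_euler('z',yaw).apply;u=b([np.cos(np.radians(50)),0,np.sin(np.radians(50))]);w=b([-np.sin(np.radians(50)),0,np.cos(np.radians(50))]);yb=b([0,1,0.])
S=np.array([.5635,-.0600,.112])
# options: fingers square to handle, closing along spoon y (14mm) or spoon z (8mm)
for nm,z,y in(("z=-w,y=+yb",-w,yb),("z=-w,y=-yb",-w,-yb)):
  Rs=np.c_[np.cross(y,z),y,z];p=S+.014*z
  for s in([-.2,0,1.8,0,1.5,0],[-.2,0,1.8,0,1.5,1.57],[-.2,0,1.8,0,1.5,-1.57],[-.2,0,1.8,3,1,1]):
    q,e,m=IK(p,Rs,s)
    if e<1e-3:
        Rl=np.eye(3)
        print(nm,round(m,2),np.round(q,2)); 
        q0,e0,m0=line(p,Rs,p-.09*z,Rs,q);q1,e1,m1=line(p,Rs,p+.1*u,Rs,q);print("  pre",e0<1e-3,round(m0,2),np.round(q0,2),"draw",e1<1e-3,round(m1,2),np.round(q1,2))
print(u,w)
E
```

```text
t: 20.0
tool_pos: [0.5039, -0.2968, 0.0438]
tool_rot: [-2.74, -0.251, -1.338]
contact_force: [0.0, 0.3, 0.4]
opening: 0.0854
grip_force: 0.0
t: 20.67
tool_pos: [0.4182, -0.3138, 0.1125]
tool_rot: [-2.742, -0.251, -1.34]
contact_force: [0.6, 0.3, 0.9]
opening: 0.0851
grip_force: 0.0
[-1.23654119 -0.2235497   2.28033272  1.01227973  1.16651086 -0.31691739]
z=-w,y=+yb 0.05 [-0.55 -0.23  2.29  1.05  0.81  3.09]
  pre False 0.0 [-0.72 -0.49  2.37  0.96  1.05  3.14] draw False 0.0 [-0.46 -0.21  2.17  1.07  0.82  3.14]
z=-w,y=+yb 0.05 [-0.55 -0.23  2.29  1.05  0.81  3.09]
  pre False 0.0 [-0.72 -0.49  2.37  0.96  1.05  3.14] draw False 0.0 [-0.46 -0.21  2.17  1.07  0.82  3.14]
z=-w,y=-yb 0.29 [-0.55 -0.23  2.29  1.05  0.81 -0.05]
  pre True 0.21 [-0.71 -0.5   2.37  0.93  1.04  0.04] draw True 0.31 [-0.43 -0.23  2.14  0.92  0.8   0.2 ]
z=-w,y=-yb 0.29 [-0.55 -0.23  2.29  1.05  0.81 -0.05]
  pre True 0.21 [-0.71 -0.5   2.37  0.93  1.04  0.04] draw True 0.31 [-0.43 -0.23  2.14  0.92  0.8   0.2 ]
z=-w,y=-yb 0.29 [-0.55 -0.23  2.29  1.05  0.81 -0.05]
  pre True 0.21 [-0.71 -0.5   2.37  0.93  1.04  0.04] draw True 0.31 [-0.43 -0.23  2.14  0.92  0.8   0.2 ]
z=-w,y=-yb 0.29 [-0.55 -0.23  2.29  1.05  0.81 -0.05]
  pre True 0.21 [-0.71 -0.5   2.37  0.93  1.04  0.04] draw True 0.31 [-0.43 -0.23  2.14  0.92  0.8   0.2 ]
[0.58692226 0.26210337 0.76604444] [-0.69946671 -0.31236263  0.64278761]
```

View pics/w3.png

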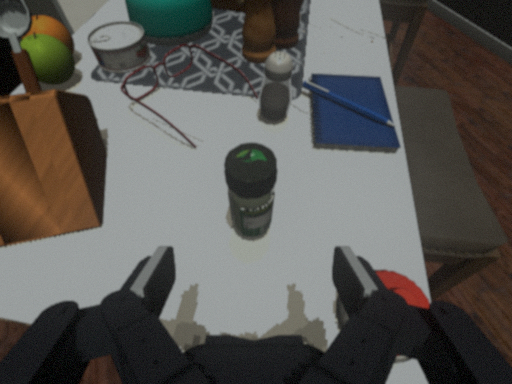

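The jar stands upright again at (250,190), just where it was. Next is the spoon pre-grasp.

```bash
cat >> h.py <<'E'
yaw=.42;_b=R.from_euler('z',yaw).apply;c50,s50=np.cos(np.radians(50)),np.sin(np.radians(50))
u=_b([c50,0,s50]);w=_b([-s50,0,c50]);yb=_b([0,1,0.]);S=np.array([.5635,-.0600,.112])
Rs=np.c_[np.cross(-yb,-w),-yb,-w]
E
python3 - <<'E'
from h import *
o=get_obs();q=o["q"];p=o["tool_pos"];R0=R.from_rotvec(o["tool_rot"]).as_matrix()
P1=p+[-.02,.03,.10];Pp=S+.10*w
Rf=tool(23.5,89.99,1);F=np.array([.502,.218,.161])-.045*Rf[:,0]-[0,0,.016]
W=[(P1,R0),(Pp,Rs),(S-.016*w,Rs),(S-.016*w+.1*u,Rs),(np.array([.47,.02,.32]),Rf),(F+[0,0,.15],Rf),(F,Rf)]
for P,Rm in W:
    q2,e,m=line(p,R0,P,Rm,q,10);print("ok" if e<1e-3 else e,round(m,2),np.round(q2,2),np.round(P,3));go(P,Rm,None,p,R0);p,R0,q=P,Rm,q2
E
```

```text
ok 0.27 [-1.26 -0.52  2.31  0.93  1.34 -0.1 ] [ 0.398 -0.283  0.212]
n=3 shift [ 23.4 -11.1 -24.2] turn [0. 0. 0.]  |d|=0.106
ok 0.19 [-0.76 -0.57  2.38  0.91  1.11  0.06] [ 0.494 -0.091  0.176]
n=6 shift [ 10.5 -26.4  22.5] turn [ 0.0306 -0.006  -0.025 ]  |d|=0.217
ok 0.2 [-0.54 -0.22  2.29  1.05  0.81 -0.05] [ 0.575 -0.055  0.102]
n=3 shift [-0.  -0.  38.7] turn [0. 0. 0.]  |d|=0.116
ok 0.31 [-0.42 -0.22  2.14  0.92  0.8   0.2 ] [ 0.633 -0.029  0.178]
n=3 shift [33.3 -0.  -0. ] turn [0. 0. 0.]  |d|=0.100
ok 0.45 [-0.12 -0.36  1.84  0.    1.67  1.04] [0.47 0.02 0.32]
n=8 shift [ -6.2 -13.9 -24. ] turn [-0.0005 -0.1091  0.0012]  |d|=0.222
ok 0.65 [ 0.26 -0.28  1.81  0.    1.61  1.42] [0.461 0.2   0.295]
n=5 shift [ 12.7 -33.8   5. ] turn [0. 0. 0.]  |d|=0.182
ok 0.6 [ 0.26 -0.18  1.98  0.    1.34  1.42] [0.461 0.2   0.145]
n=4 shift [-0.   0.  37.5] turn [0. 0. 0.]  |d|=0.150
```

```bash

python3 -m pendant '[[[17.5,-8.3,-18],[0,0,0],1],[[17.5,-8.3,-18],[0,0,0],1],[[17.5,-8.3,-18],[0,0,0],0.6],[[17.5,-8.3,-18],[0,0,0],0.6],[[0,0,0],[0,0,0],0.6]]' 
python3 -m pendant '[[[7.9,-19.8,16.9],[0.023,-0.0045,-0.019],0.6],[[7.9,-19.8,16.9],[0.023,-0.0045,-0.019],0.6],[[7.9,-19.8,16.9],[0.023,-0.0045,-0.019],0.6],[[7.9,-19.8,16.9],[0.023,-0.0045,-0.019],0.6],[[7.9,-19.8,16.9],[0.023,-0.0045,-0.019],0.6],[[7.9,-19.8,16.9],[0.023,-0.0045,-0.019],0.6],[[7.9,-19.8,16.9],[0.023,-0.0045,-0.019],0.6],[[7.9,-19.8,16.9],[0.023,-0.0045,-0.019],0.6],[[0,0,0],[0,0,0],0.6],[[0,0,0],[0,0,0],0.6],[[0,0,0],[0,0,0],0.6]]' 
python3 - <<'E'
from h import *
print(get_obs()["q"]);go(S+.10*w,Rs)
m=optics.camera_model("wrist");im=optics.get_image("wrist");cv2.imwrite("pics/w4.png",im[:,:,::-1])
print(proj("wrist",[S,S+.016*u,S-.026*u,S+.045*u+.004*w],m))
E
```

```text
t: 21.13
tool_pos: [0.4001, -0.2834, 0.216]
tool_rot: [-2.742, -0.258, -1.345]
contact_force: [0.7, -1.6, 0.1]
opening: 0.0521
grip_force: 0.0
t: 22.05
tool_pos: [0.4927, -0.0899, 0.1746]
tool_rot: [-2.637, -0.566, -1.228]
contact_force: [0.2, -0.1, 0.2]
opening: 0.0513
grip_force: 0.0
[-0.75418454 -0.56598983  2.38649737  0.90895436  1.11149132  0.05609948]
n=1 shift [ 1.4  1.5 -0.9] turn [-0.0025  0.0007  0.0015]  |d|=0.002
[[255.21895354 191.33484381]
 [255.2838798  174.57290774]
 [255.11880869 217.18912453]
 [255.43396029 143.05172548]]
```

View pics/w4.png

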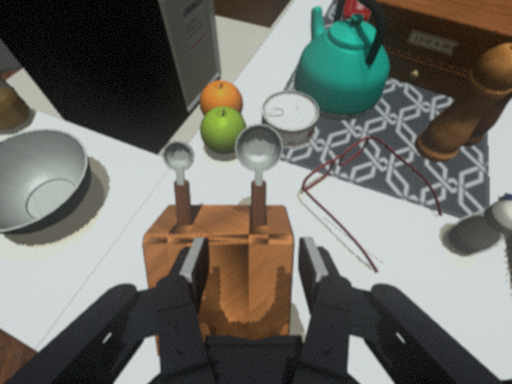

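The large spoon's cup is at (259,147), its handle's end at (259,182) and its entry into the block near (259,233). The small spoon's cup is at (178,156), its handle's end near (182,181). These sit slightly off prediction, so I'll fit a correction to the spoons' position from these points.

```bash
python3 - <<'E'
from h import *
m=optics.camera_model("wrist");print(m["fx"],m["cx"],m["cy"])
im=cv2.imread("pics/w4.png")
hsv=cv2.cvtColor(im,40)
L=[(.045,0,.004),(.016,0,.004),(.038,.07,.004),(.016,.07,.004)];obs=np.array([(259,147),(259,183),(178.5,155.5),(182,181)],float)
A=np.array([S+a*u+b*yb+c*w for a,b,c in L]);print(np.round(proj("wrist",A,m)-obs,1).tolist())
f=lambda d:np.r_[(proj("wrist",A+d,m)-obs).ravel()]
r=least_squares(f,np.zeros(3));print(r.x,np.round(r.fun,1),"along u,yb,w",r.x@u,r.x@yb,r.x@w)
# handle mask columns per row
mk=(hsv[:,:,2]<105)&(hsv[:,:,1]>70)
for row in range(186,231,6):
    c=np.where(mk[row,235:285])[0]+235;print(row,c.min() if len(c) else None,c.max() if len(c) else None,end='; ')
o=get_obs();T=R.from_rotvec(o["tool_rot"]).as_matrix();print("\ntip axis",proj("wrist",[o["tool_pos"]+T[:,2]*k for k in(0,.05,.1)],m).tolist())
E
```

```text
275.35313450397956 253.37904075780025 193.05377507054064
[[-4.4, -3.8], [-4.5, -7.2], [-4.5, -4.3], [-5.7, -5.3]]
[-0.00214516 -0.0056543  -0.00182917] [ 0.6  1.4  0.3 -2.1  0.3  0.9 -1.1 -0.2] along u,yb,w -0.004142281541827313 -0.004288167075309677 0.0020908889639334287
186 253 264; 192 253 264; 198 252 264; 204 252 264; 210 249 266; 216 250 266; 222 250 266; 228 250 255; 
tip axis [[253.36797721496123, 246.44133138072857], [253.3046084553583, 213.3717549974728], [253.26469993689494, 192.54512357942963]]
```

```bash

python3 -m pendant '[[[-1,5.5,6],[0,0,0],0.6],[[0,0,18],[0,0,0],0.6],[[0,0,18],[0,0,0],0.6],[[0,0,18],[0,0,0],0.6],[[0,0,18],[0,0,0],0.6],[[0,0,18],[0,0,0],0.6],[[0,0,10],[0,0,0],0.6],[[0,0,6],[0,0,0],0.6],[[0,0,0],[0,0,0],0.6],[[0,0,0],[0,0,0],0.6],[[0,0,0],[0,0,0],0.6]]' 
python3 - <<'E'
from h import *
o=get_obs();T=R.from_rotvec(o["tool_rot"]).as_matrix();S2=S-.0041*u-.0043*yb+.0021*w
print("S2 in tool",T.T@(S2-o["tool_pos"]),T.T@(S-o["tool_pos"]),np.degrees(R.from_matrix(T.T@Rs).as_rotvec()))
im=optics.get_image("wrist");cv2.imwrite("pics/w5.png",cv2.resize(im[90:330,120:400,::-1],(700,600)))
E
```

```text
t: 23.02
tool_pos: [0.5728, -0.0613, 0.1034]
tool_rot: [-2.638, -0.565, -1.232]
contact_force: [0.2, -0.1, -0.1]
opening: 0.0514
grip_force: 0.0
S2 in tool [-0.00265303 -0.00067341 -0.01376565] [ 0.00145448 -0.00496526 -0.01166365] [ 0.00619052 -0.03436535  0.11687436]
```

View pics/w5.png

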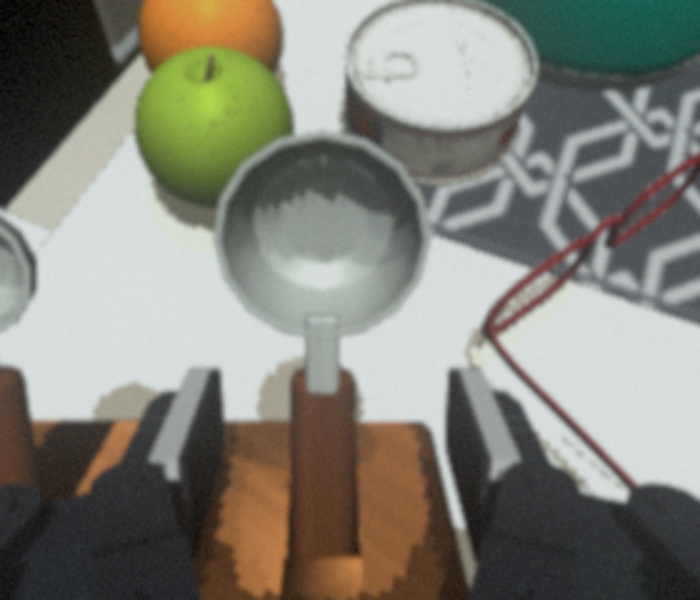

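The handle is at crop column 324 and the midpoint between the fingers at 333, so the spoon sits about 2 mm left of centre. The pads straddle the handle below the cup. I'll centre, then close.

```bash

python3 -m pendant '[[[0,-1.6,2],[0,0,0],0.6],[[0,0,0],[0,0,0],0.3],[[0,0,0],[0,0,0],0],[[0,0,0],[0,0,0],0],[[0,0,0],[0,0,0],0],[[0,0,0],[0,0,0],0],[[0,0,0],[0,0,0],0],[[0,0,0],[0,0,0],0]]' 40
python3 - <<'E'
from h import *
o=get_obs();T=R.from_rotvec(o["tool_rot"]).as_matrix();print("F in tool",T.T@o["contact_force"],"u in tool",T.T@u)
E
```

```text
t: 23.73
tool_pos: [0.5736, -0.0583, 0.1017]
tool_rot: [-2.637, -0.566, -1.23]
contact_force: [-1.1, 0.2, 2.1]
opening: 0.0128
grip_force: 40.0
F in tool [ 1.04445029 -0.64825137 -2.08291531] u in tool [9.99997431e-01 2.25411863e-03 2.37333060e-04]
```

Gripped at about 14 mm with little side load. I'll raise the grip and draw along tool x.

```bash

python3 -m pendant '[[[0,0,0],[0,0,0],0],[[0,0,0],[0,0,0],0],[[4,0,0],[0,0,0],0],[[6,0,0],[0,0,0],0],[[6,0,0],[0,0,0],0],[[6,0,0],[0,0,0],0]]' 80
python3 -m pendant '[[[8,0,0],[0,0,0],0],[[8,0,0],[0,0,0],0],[[8,0,0],[0,0,0],0],[[8,0,0],[0,0,0],0]]'
python3 -m pendant '[[[10,0,0],[0,0,0],0],[[10,0,0],[0,0,0],0],[[10,0,0],[0,0,0],0],[[10,0,0],[0,0,0],0],[[5,0,0],[0,0,0],0],[[0,0,0],[0,0,0],0],[[0,0,0],[0,0,0],0],[[0,0,0],[0,0,0],0]]'
```

```text
t: 24.23
tool_pos: [0.5863, -0.0523, 0.118]
tool_rot: [-2.638, -0.565, -1.229]
contact_force: [-1.3, 0.3, -0.2]
opening: 0.0121
grip_force: 77.9
t: 24.57
tool_pos: [0.606, -0.0437, 0.1439]
tool_rot: [-2.637, -0.566, -1.231]
contact_force: [-0.4, -0.4, -0.5]
opening: 0.012
grip_force: 77.9
t: 25.23
tool_pos: [0.6311, -0.032, 0.1766]
tool_rot: [-2.638, -0.566, -1.229]
contact_force: [0.3, 0.4, -0.6]
opening: 0.0114
grip_force: 77.9
```

```bash
python3 - <<'E'
from h import *
im=optics.get_image("wrist")[:,:,::-1];cv2.imwrite("pics/w6.png",im)
old=cv2.resize(cv2.imread("pics/w5.png"),(280,240),interpolation=cv2.INTER_AREA)
def rim(g,off):
    c=cv2.HoughCircles(cv2.GaussianBlur(cv2.cvtColor(np.ascontiguousarray(g),6),(3,3),0),cv2.HOUGH_GRADIENT,1,30,param1=100,param2=15,minRadius=32,maxRadius=52)
    return None if c is None else (c[0][:3]+[off[0],off[1],0]).round(1).tolist()
print(rim(old[20:150,70:190],(190,110)),rim(im[110:240,190:310],(190,110)))
# handle edges
h=cv2.cvtColor(im,40);
for row in(245,255,265,275):
    c=np.where((h[row,225:275,2]<130)&(h[row,225:275,1]>100)&((h[row,225:275,0]<15)))[0]+225;print(row,c.min() if len(c) else 0,c.max() if len(c) else 0)
print(get_obs()["q"])
Rf=tool(23.5,89.99,1);go([.47,.02,.32],Rf,14)
E
```

```text
[[248.5, 186.5, 40.6]] [[254.5, 185.5, 41.3]]
245 242 265
255 244 262
265 243 263
275 243 262
[-0.43311111 -0.22490583  2.14270438  0.92607843  0.8080352   0.19032551]
n=14 shift [ -3.5  -8.1 -13.6] turn [-0.0004 -0.0623  0.0008]  |d|=0.222
```

```bash
python3 - <<'E'
from h import *
o=get_obs();p=o["tool_pos"];R0=R.from_rotvec(o["tool_rot"]).as_matrix();q=o["q"]
Rf=tool(23.5,89.99,1)
F=np.array([.502,.218,.161])-.045*Rf[:,0]-[0,0,.016]
for P,Rm,n in((p+[-.03,0,.15],R0,8),(np.array([.47,.02,.33]),Rf,12),(F+[0,0,.12],Rf,9)):
    q2,e,m=line(p,R0,P,Rm,q,10);print(e<1e-3,round(m,2),np.round(q2,2));go(P,Rm,n,p,R0);p,R0,q=P,Rm,q2
E
```

```text
True 0.44 [-0.46 -0.46  2.06  0.76  1.04  0.46]
n=8 shift [ 12.2  -1.5 -14.7] turn [0. 0. 0.]  |d|=0.153
True 0.53 [-0.12 -0.37  1.82  0.    1.68  1.04]
n=12 shift [-7.4 -8.4 -4.1] turn [-0.0005 -0.0726  0.0009]  |d|=0.141
True 0.65 [ 0.26 -0.26  1.85  0.    1.56  1.42]
n=9 shift [  7.  -18.8   7.2] turn [0. 0. 0.]  |d|=0.192
```

```bash

python3 -m pendant '[[[6,-1,-7],[0,0,0],0],[[12,-1.5,-15],[0,0,0],0],[[12,-1.5,-15],[0,0,0],0],[[12,-1.5,-15],[0,0,0],0],[[12,-1.5,-15],[0,0,0],0],[[12,-1.5,-15],[0,0,0],0],[[12,-1.5,-15],[0,0,0],0],[[12,-1.5,-15],[0,0,0],0],[[7,-1,-8],[0,0,0],0],[[0,0,0],[0,0,0],0]]'
python3 -m pendant '[[[-7.4,-8.4,-4.1],[0,-0.0726,0.001],0],[[-7.4,-8.4,-4.1],[0,-0.0726,0.001],0],[[-7.4,-8.4,-4.1],[0,-0.0726,0.001],0],[[-7.4,-8.4,-4.1],[0,-0.0726,0.001],0],[[-7.4,-8.4,-4.1],[0,-0.0726,0.001],0],[[-7.4,-8.4,-4.1],[0,-0.0726,0.001],0],[[-7.4,-8.4,-4.1],[0,-0.0726,0.001],0],[[-7.4,-8.4,-4.1],[0,-0.0726,0.001],0],[[-7.4,-8.4,-4.1],[0,-0.0726,0.001],0],[[-7.4,-8.4,-4.1],[0,-0.0726,0.001],0],[[-7.4,-8.4,-4.1],[0,-0.0726,0.001],0],[[-7.4,-8.4,-4.1],[0,-0.0726,0.001],0]]'
python3 -m pendant '[[[0,0,0],[0,0,0],0],[[0,0,0],[0,0,0],0],[[7,-18.8,7],[0,0,0],0],[[7,-18.8,7],[0,0,0],0],[[7,-18.8,7],[0,0,0],0],[[7,-18.8,7],[0,0,0],0],[[7,-18.8,7],[0,0,0],0],[[7,-18.8,7],[0,0,0],0],[[7,-18.8,7],[0,0,0],0],[[7,-18.8,7],[0,0,0],0],[[7,-18.8,7],[0,0,0],0],[[0,0,0],[0,0,0],0]]'
python3 - <<'E'
from h import *
Rf=tool(23.5,89.99,1)
F=np.array([.502,.218,.161])-.045*Rf[:,0]-[0,0,.016];go(F,Rf,10)
E
```

```text
t: 26.12
tool_pos: [0.5999, -0.0333, 0.3331]
tool_rot: [-2.637, -0.568, -1.238]
contact_force: [0.2, -0.2, -0.9]
opening: 0.012
grip_force: 78.0
t: 27.12
tool_pos: [0.4678, 0.0197, 0.3309]
tool_rot: [-3.071, -0.642, 0.007]
contact_force: [0.7, 0.2, -0.7]
opening: 0.0117
grip_force: 78.0
t: 28.12
tool_pos: [0.4574, 0.2016, 0.267]
tool_rot: [-3.068, -0.645, 0.004]
contact_force: [0.1, -0.5, -0.7]
opening: 0.0116
grip_force: 78.2
n=10 shift [ 0.3  0.3 12.2] turn [-0.0007  0.0001  0.0004]  |d|=0.122
```

```bash

python3 -m pendant '[[[0.3,0.3,12],[0,0,0],0],[[0.3,0.3,12],[0,0,0],0],[[0.3,0.3,12],[0,0,0],0],[[0.3,0.3,12],[0,0,0],0],[[0.3,0.3,12],[0,0,0],0],[[0.3,0.3,12],[0,0,0],0],[[0.3,0.3,12],[0,0,0],0],[[0.3,0.3,10],[0,0,0],0],[[0.3,0.3,8],[0,0,0],0],[[0,0,0],[0,0,0],0],[[0,0,0],[0,0,0],0],[[0,0,0],[0,0,0],0]]'
python3 - <<'E'
from h import *
im=optics.get_image("wrist")[:,:,::-1];m=optics.camera_model("wrist")
c=cv2.HoughCircles(cv2.GaussianBlur(cv2.cvtColor(np.ascontiguousarray(im[110:240,190:310]),6),(3,3),0),cv2.HOUGH_GRADIENT,1,30,param1=100,param2=15,minRadius=32,maxRadius=52);print(c[0][:2]+[190,110,0])
cc=c[0][0]+[190,110,0]
print("cup by wrist ray at z",onz("wrist",cc[:2],.165,m))
o=get_obs();T=R.from_rotvec(o["tool_rot"]).as_matrix();print(T[:,2],o["q"])
# ellipse of rim from edges near the circle
e=cv2.Canny(np.ascontiguousarray(im),60,150);ys,xs=np.nonzero(e);r=np.hypot(xs-cc[0],ys-cc[1]);k=(abs(r-cc[2])<4)&(ys<cc[1]+25)
print(cv2.fitEllipse(np.c_[xs[k],ys[k]].astype(np.float32)))
bowl=np.array([.502,.218,.062]);print("bowl px",proj("wrist",bowl,m))
for n in("top","scene"):cv2.imwrite(f"pics/{n}9.png",optics.get_image(n)[:,:,::-1])
t0=cv2.imread("pics/top0.png").astype(int);t1=cv2.imread("pics/top9.png").astype(int)
s0=cv2.imread("pics/scene0.png").astype(int);s1=cv2.imread("pics/scene9.png").astype(int)
def diff(a,b,x,y,w,h):return abs(a[y:y+h,x:x+w]-b[y:y+h,x:x+w]).mean().round(1)
print("scene: small spoon",diff(s0,s1,225,170,18,35),"jar",diff(s0,s1,258,262,24,40),"timer",diff(s0,s1,255,325,32,32),"shaker",diff(s0,s1,312,242,18,28),"large spoon gone",diff(s0,s1,245,178,20,30))
E
```

```text
t: 29.12
tool_pos: [0.4626, 0.1992, 0.1687]
tool_rot: [-3.071, -0.642, -0.003]
contact_force: [-0.2, 0.2, -0.5]
opening: 0.0121
grip_force: 78.2
[[253.5        189.5         43.29999924]]
cup by wrist ray at z [0.49396514 0.21287839 0.165     ]
[ 0.00134841  0.0048273  -0.99998744] [ 0.25628483 -0.19825201  1.95640264  0.00440705  1.38091577  1.41429403]
((253.35218811035156, 190.19537353515625), (84.04634857177734, 89.53701782226562), 9.51595401763916)
bowl px [[252.17935213 145.00670508]]
scene: small spoon 0.6 jar 6.0 timer 0.3 shaker 2.6 large spoon gone 20.9
```

```bash
python3 - <<'E'
from h import *
o=get_obs();T=R.from_rotvec(o["tool_rot"]).as_matrix();m=optics.camera_model("wrist")
im=optics.get_image("wrist")[:,:,::-1];cv2.imwrite("pics/w9.png",im);w6=cv2.imread("pics/w6.png")
th=np.linspace(0,2*np.pi,5)[:4]
g0=o["tool_pos"]-.016*T[:,2]
for pd in(-10,-5,0,5,10):
    a=np.radians(pd);X=T[:,0]*np.cos(a)-T[:,2]*np.sin(a);Z=-T[:,2]*np.cos(a)-T[:,0]*np.sin(a);Y=np.cross(Z,X)
    P=[g0+.045*X+.004*Z+.021*(np.cos(t)*X+np.sin(t)*Y) for t in th]+[g0+.016*X+.004*Z]
    print(pd,"far,left,near,right,handle end",np.round(proj("wrist",P,m),1).tolist())
def edges(im):
    g=cv2.GaussianBlur(cv2.cvtColor(im,6),(3,3),0).astype(int)
    col=np.abs(np.diff(g[100:260,250:258].mean(1)));r=[(i+100,round(col[i])) for i in range(1,158) if col[i]>8 and col[i]>=col[i-1] and col[i]>=col[i+1]]
    row=np.abs(np.diff(g[184:192,195:315].mean(0)));c=[(i+195,round(row[i])) for i in range(1,118) if row[i]>8 and row[i]>=row[i-1] and row[i]>=row[i+1]]
    return r,c
print(edges(w6));print(edges(im))
E
```

```text
-10 far,left,near,right,handle end [[253.5, 134.4], [210.6, 178.3], [253.6, 220.1], [296.5, 178.2], [253.6, 235.6]]
-5 far,left,near,right,handle end [[253.5, 135.0], [209.3, 180.2], [253.6, 222.0], [297.7, 180.1], [253.6, 237.2]]
0 far,left,near,right,handle end [[253.5, 136.8], [208.1, 182.9], [253.6, 224.3], [299.0, 182.8], [253.6, 239.1]]
5 far,left,near,right,handle end [[253.5, 139.9], [206.8, 186.5], [253.6, 227.0], [300.3, 186.4], [253.6, 241.1]]
10 far,left,near,right,handle end [[253.5, 144.6], [205.5, 190.9], [253.6, 230.1], [301.6, 190.8], [253.6, 243.4]]
([(145, 33), (166, 15), (195, 17), (206, 8), (217, 10), (220, 12), (249, 30)], [(212, 23), (227, 10), (280, 10), (294, 30)])
([(110, 10), (145, 15), (218, 10), (248, 10)], [(212, 11), (294, 11)])
```

```bash
python3 - <<'E'
from h import *
w5=cv2.resize(cv2.imread("pics/w5.png"),(280,240),interpolation=cv2.INTER_AREA)
def prof(im,x0,y0,cx):
    g=cv2.cvtColor(np.ascontiguousarray(im),6).astype(int)
    col=np.abs(np.diff(g[:,cx-3-x0:cx+4-x0].mean(1)));row=np.abs(np.diff(g[182-y0:192-y0].mean(0)))
    f=lambda a,o,lo,hi:[(i+o,round(a[i])) for i in range(lo-o,hi-o) if a[i]>7 and a[i]>=a[i-1] and a[i]>=a[i+1]]
    return "col",f(col,y0,130,270),"row",f(row,x0,195,310)
print(prof(w5,120,90,249))
for n in("w6","w9"):print(prof(cv2.imread(f"pics/{n}.png"),0,0,253))
E
```

```text
('col', [(145, 33), (151, 8), (167, 14), (169, 14), (194, 19), (205, 12), (216, 12), (218, 9), (247, 27)], 'row', [(205, 18), (208, 23), (222, 10), (275, 10), (288, 26)])
('col', [(145, 37), (152, 8), (166, 15), (195, 19), (206, 10), (215, 8), (217, 15), (220, 16), (250, 36)], 'row', [(212, 28), (227, 12), (280, 11), (289, 8), (294, 35), (296, 23)])
('col', [(145, 17), (152, 8), (218, 12), (246, 8), (248, 13)], 'row', [(212, 14), (294, 13)])
```

The spoon hasn't shifted in the grip: its rim and handle edges match the view taken in the slot. I'll lower about 20 mm to a hand's width above the rim, settle and hand in.

```bash

python3 -m pendant '[[[0,0,5],[0,0,0],0],[[0,0,5],[0,0,0],0],[[0,0,5],[0,0,0],0],[[0,0,4],[0,0,0],0],[[0,0,0],[0,0,0],0],[[0,0,0],[0,0,0],0],[[0,0,0],[0,0,0],0],[[0,0,0],[0,0,0],0],[[0,0,0],[0,0,0],0],[[0,0,0],[0,0,0],0]]'
python3 -c "
from station import ctrl
print(ctrl.finish_job())"
```

```text
t: 30.15
tool_pos: [0.4623, 0.1991, 0.1493]
tool_rot: [-3.071, -0.642, -0.002]
contact_force: [0.3, -0.0, -1.2]
opening: 0.0121
grip_force: 78.2
the job is handed in; nothing more can be done
None
```

I handed the job in at about 30 s; the hand-in returned no verdict. The spice jar was turned over to about 134° and set back upright where it stood, and the larger spoon is held level over the mixing bowl's centre, with its cup about 0.17 m above the worktop.

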